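Fetch the low jar from behind the reagent bottles and weigh it

ROBOT

A 6-joint arm with a two-finger parallel gripper is mounted at the origin on the work surface. World frame = base frame: x ahead of the robot, y to its left, z up, the work surface at z = 0. Lengths are in m, angles in rad, forces in N, time in s.
With the tool pointing down it reaches from about 0.35 to 0.975 m from the base axis. Payload 4.9 kg.
Tool frame: the origin (TCP) lies at the very end of the fingers, on their centre line; the grasp point (between the pads) lies 19 mm behind it (manip.grip_depth is the distance from the TCP to the grasp point, in m); z points along the fingers, x is the direction in which the jaws open and shut, and the axes are right-handed (so a half turn about z gives the same grasp; the last joint's range is limited). The gripper opens to 85 mm and grips with 20 to 120 N. Pads are 22 mm wide; open, the fingers measure 114 mm over their backs; the gripper's body (76 mm by 85 mm) begins 54 mm behind the grasp point. The pads swing forward as they close: fully open they stand 13 mm farther back than shut.
Start: joints at [1.021, 0.053, 1.613, -0, 1.476, -0.119], TCP at [0.261, 0.568, 0.231] pointing down, gripper open.
Joint ranges: [-3.01, 3.01], [-1.01, 2.22], [0.06, 2.58], [-1.02, 4.17], [0.09, 2.62], [-3.14, 3.14]. Speed limits (rad/s): [2.57, 2.57, 3.14, 3.14, 3.14, 3.14].

INTERFACE

Orientations are given as a unit quaternion [w, x, y, z].
In Python, from plant import manip gives the robot as it stands. The module is installed in compiled form; this text tells all that it offers.
- The arm moves only by the shell command python3 -m crank 'ROWS' [OPENING]. ROWS is JSON, a list of rows, each a list of 4 numbers: the shift along the tool's x, y, z in cm, then the turn about the tool's z in units of 6 degrees (1.0 is 6 degrees). A call has 1 to 10 rows; each row shifts and turns the commanded pose from where the row before left it, along the tool's axes as they then stand; what a row does not reach is not made up. A row lasts 1/12 s, in which the tool goes at most 41.7 mm and 7.16 degrees, less where a joint would pass 70% of its speed; a pose out of reach is approached as far as the arm can. A call with a gripper value outside its range is refused whole. OPENING is the opening, from 0 (shut) to 1 (fully open), set as the call begins (- or left out, the last holds). The fingers move at their own pace and stop on an object; the grip force is fixed at half the most. Time passes only in rows, so rows that do not move let the fingers close. It gives the time, the measured TCP pose, the force and the opening at its end, in the units of the state.
- manip.state(): the state, without advancing time (a new reading comes with each control period).
- manip.grab_frame(name): name is "side" or "top" or "wrist"; returns a dict with "img" (400x640x3 uint8, red, green, blue), "intrinsics" (3x3 intrinsics, pixels), "D" ([k1, k2, p1, p2, k3] as OpenCV has them; the pictures are not rectified), "position" and "orientation" of the camera in the world. Camera axes: x right, y up, looking along -z (the intrinsics and any distortion apply to the point x, -y, -z); pixel columns grow to the right and rows downward; lengths in m; the calibration is good to about 2 mm. A picture is of the moment at which its call begins. There is no depth.
- manip.job_done(): hands the job in, once; it reports no verdict.
The state is a dict: "time": time; "joint_pos": joint angles; "joint_vel": joint speeds; "joint_efforts": joint torques, N m; "tool_pos": TCP position; "tool_rot": TCP orientation; "contact_force": force on the tool from outside, world axes, zero at the start; "ft_torque": the same for the moment, N m; "gripper_width": opening from 0.0 (shut) to 1.0 (fully open).
Only numpy, scipy, OpenCV 4.12 (cv2) and the standard library are available. Lean on these libraries where they do the work, as an engineer would, in place of code of your own. Each camera call takes 0.05 s, during which the arm holds its last target.

TASK

Clear the three tall capped bottles out of the grey tray and stand them on the green mat, then take the low white-lidded jar from the tray and stand it on the middle of the balance pan. With the jar left on the pan, put every bottle back in the tray, upright on the middle of the disc of its own cap colour. Set the bottles and the jar down rather than dropping them, do not tip any of them over, and leave the stoppered glass flask alone.

Things in the scene. Friction and masses are not known exactly. Their poses are not given: they have to be found in the camera images.
- red_c (a point): the centre, half-way up, of the bottle with the red cap, upright, z axis up. Brown bottle with a blank white label, 125 mm tall in all: round body 46 mm across up to 74 mm, sloping shoulder, then a neck; the cap is a cylinder 34 mm across and fills the top 32 mm (from 93 to 125 mm above the foot, i.e. its middle is 46.5 mm above this point), rigid with the bottle and the easiest place to grip. 0.15 to 0.31 kg. It starts standing on the red disc in the grey tray
- blue_c (a point): the centre, half-way up, of the bottle with the blue cap, upright, z axis up. Brown bottle with a blank white label, 125 mm tall in all: round body 46 mm across up to 74 mm, sloping shoulder, then a neck; the cap is a cylinder 34 mm across and fills the top 32 mm (from 93 to 125 mm above the foot, i.e. its middle is 46.5 mm above this point), rigid with the bottle and the easiest place to grip. 0.15 to 0.31 kg. It starts standing on the blue disc in the grey tray
- yellow_c (a point): the centre, half-way up, of the bottle with the yellow cap, upright, z axis up. Brown bottle with a blank white label, 125 mm tall in all: round body 46 mm across up to 74 mm, sloping shoulder, then a neck; the cap is a cylinder 34 mm across and fills the top 32 mm (from 93 to 125 mm above the foot, i.e. its middle is 46.5 mm above this point), rigid with the bottle and the easiest place to grip. 0.15 to 0.31 kg. It starts standing on the yellow disc in the grey tray
- jar_c (a point): the centre, half-way up, of the low jar, upright, z axis up: brown, 44 mm across, with a white lid 46 mm across that fills its top 18 mm (fixed on); 58 mm tall in all. 0.08 to 0.17 kg. It starts on the bare floor of the grey tray, with a tall bottle 70 mm away on three sides of it (centre to centre)
- disc_red: red disc 66 mm across and 2 mm thick, fixed on the floor of the grey tray: the home of the bottle with the red cap. Origin at the centre of its underside, so its top is 2 mm higher. It shows as a coloured ring round the bottle's foot. The discs may be arranged in any order; the tray (180 x 230 mm, fixed, floor 5 mm thick, rim 14 mm high) is turned with them
- disc_blue: blue disc 66 mm across and 2 mm thick, fixed on the floor of the grey tray: the home of the bottle with the blue cap. Origin at the centre of its underside, so its top is 2 mm higher. It shows as a coloured ring round the bottle's foot. The discs may be arranged in any order; the tray (180 x 230 mm, fixed, floor 5 mm thick, rim 14 mm high) is turned with them
- disc_yellow: yellow disc 66 mm across and 2 mm thick, fixed on the floor of the grey tray: the home of the bottle with the yellow cap. Origin at the centre of its underside, so its top is 2 mm higher. It shows as a coloured ring round the bottle's foot. The discs may be arranged in any order; the tray (180 x 230 mm, fixed, floor 5 mm thick, rim 14 mm high) is turned with them
- mat: flat green mat, 220 mm along its own x, 120 mm along its own y, 3 mm thick, fixed on the bench on one side of the tray (left or right); origin at the centre of its underside. All three bottles fit in a row along its x, 70 mm apart
- pan (a point): centre of the top face of the round steel balance pan, 104 mm across, level, 70 mm above the bench, with a small dark spot at its centre; fixed (it does not sink). The balance is a white box, 200 x 160 mm, its top 55 mm high, fixed, on the other side of the tray from the mat; the pan's centre is 20 mm along the balance's x from the box's centre
- flask_c (a point): a bystander: the centre, half-way up, of the clear conical glass flask with a dark stopper, 72 mm across at the foot and 121 mm tall, standing loose beyond the tray

How it is judged:
By the outcome, as a careful person would: the job done as asked, in the order asked, and still so for the second after the job is handed in, with the robot touching nothing.
It also fails if it takes over 147 s, if anything falls off the work surface, if the arm or the gripper's body presses on something with over 40 N, if the wrist force passes 120 N, or if a joint passes its speed limit or range.

## Working session

There is one attempt and no reset: what is moved stays moved. The work goes in short steps, Python scripts to look and compute and a shell command to move; the robot and the scene stay as the last step left them, time stands still between calls to the robot, and variables do not carry over. Pictures are saved under pics/ and viewed, and the job is handed in when it is done.

```bash
mkdir -p pics; ls; cat > h.py <<'E'
import numpy as np, cv2, json
from plant import manip
from scipy.spatial.transform import Rotation as R
def grab(name,fn=None):
    f=manip.grab_frame(name)
    if fn: cv2.imwrite('pics/'+fn,np.ascontiguousarray(f['img'][:,:,::-1]))
    return f
def rot(q): return R.from_quat([q[1],q[2],q[3],q[0]]).as_matrix()
def cam(f): return rot(f['orientation']),np.array(f['position'])
def ray(f,uv):
    K=np.array(f['intrinsics'],float);D=np.array(f['D'],float)
    p=cv2.undistortPoints(np.array(uv,float).reshape(-1,1,2),K,D).reshape(-1,2)
    d=np.c_[p[:,0],-p[:,1],-np.ones(len(p))]
    Rm,o=cam(f); return o,d@Rm.T
def onz(f,uv,z):
    o,d=ray(f,uv); return o+d*((z-o[2])/d[:,2])[:,None]
def proj(f,P):
    Rm,o=cam(f); c=(np.array(P,float).reshape(-1,3)-o)@Rm
    c=c*np.array([1,-1,-1])
    return cv2.projectPoints(c,np.zeros(3),np.zeros(3),np.array(f['intrinsics'],float),np.array(f['D'],float))[0].reshape(-1,2)
E
python3 - <<'E'
from h import *
for n in ['side','top','wrist']:
    f=grab(n,n+'0.png'); print(n,f['position'],f['orientation'],f['D'],np.array(f['intrinsics']).tolist())
print(manip.state(),manip.grip_depth)
E
```

```text
pics
side [ 0.40931084 -0.74166289  0.77255898] [ 0.90325351  0.40490528 -0.05286316 -0.13187225] [-0.10630889  0.          0.          0.          0.        ] [[479.78705577255056, 0.0, 324.1670874981287], [0.0, 479.78705577255056, 196.69067281915983], [0.0, 0.0, 1.0]]
top [0.55408551 0.01246956 1.06503875] [ 0.71253063  0.01563494 -0.01941953 -0.70119792] [-0.05412344  0.          0.          0.          0.        ] [[469.2771930165187, 0.0, 320.6220179172906], [0.0, 469.2771930165187, 196.9811819994637], [0.0, 0.0, 1.0]]
wrist [0.18927425 0.59950437 0.37293803] [ 0.83154997 -0.13055688 -0.08237325  0.53356743] [-0.04592603  0.          0.          0.          0.        ] [[306.97215991938214, 0.0, 319.1748097961998], [0.0, 306.97215991938214, 200.39009756214585], [0.0, 0.0, 1.0]]
{'time': 0.15, 'joint_pos': array([ 1.02100288e+00,  5.32214374e-02,  1.61400079e+00,  1.02776458e-05,
        1.47605843e+00, -1.18989537e-01]), 'joint_vel': array([ 3.10727506e-04, -2.60636962e-05, -5.24685548e-03,  1.03564495e-04,
       -1.82485700e-03,  1.39557443e-03]), 'joint_efforts': array([ 4.32397146e-04, -3.94240916e+01, -3.70722628e+01, -8.14445411e-05,
        4.55848363e-03, -9.28705219e-06]), 'tool_pos': array([0.26072269, 0.56745872, 0.23032215]), 'tool_rot': array([ 3.63272905e-04,  8.41902986e-01,  5.39628252e-01, -7.61839133e-04]), 'contact_force': array([-0.33701611, -0.05903147, -0.09913628]), 'ft_torque': array([-0.00335073, -0.00802274, -0.01554339]), 'gripper_width': 1.0004139999532984} 0.0187
```

View pics/side0.png

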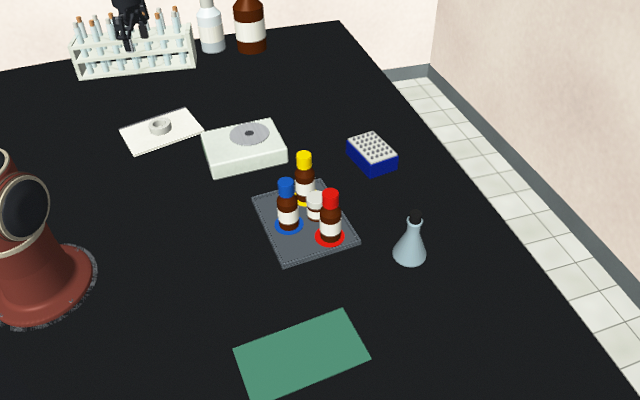

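View pics/top0.png

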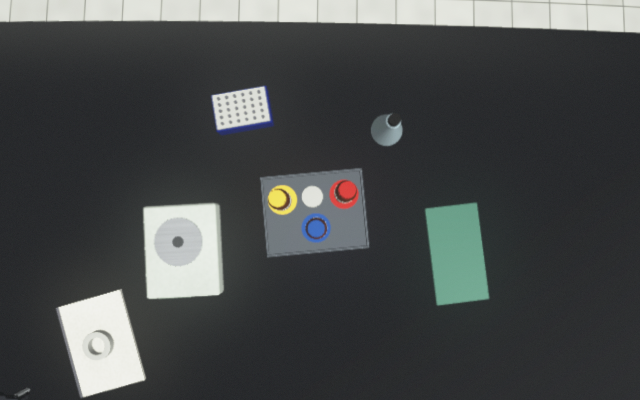

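```bash
python3 - <<'E'
from h import *
i=cv2.imread('pics/top0.png'); cv2.imwrite('pics/t_zoom.png',cv2.resize(i[160:265,255:375],None,fx=6,fy=5.6,interpolation=cv2.INTER_CUBIC))
i=cv2.imread('pics/side0.png'); cv2.imwrite('pics/s_zoom.png',cv2.resize(i[140:275,245:380],None,fx=4.4,fy=4.4,interpolation=cv2.INTER_CUBIC))
E
```

```text
(no output)
```

View pics/t_zoom.png

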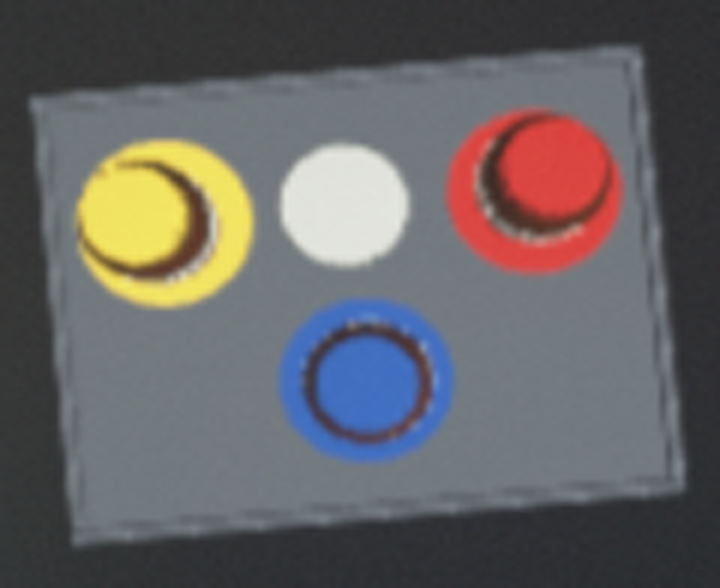

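View pics/s_zoom.png

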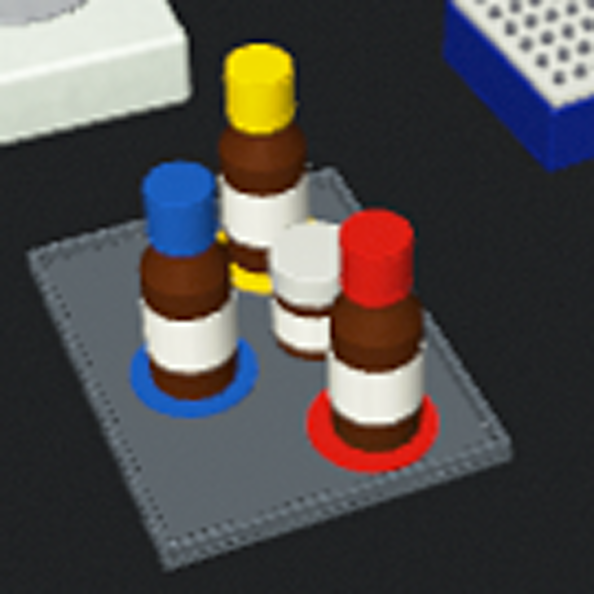

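```bash
cat >> h.py <<'E'
def mask(img,c):
    h=cv2.cvtColor(img,cv2.COLOR_RGB2HSV); H,S,V=[h[...,i].astype(int) for i in range(3)]
    if c=='red': return ((H<8)|(H>172))&(S>150)&(V>120)
    if c=='yellow': return (H>20)&(H<35)&(S>110)&(V>130)
    if c=='blue': return (H>100)&(H<120)&(S>130)&(V>90)
    if c=='green': return (H>65)&(H<90)&(S>70)&(V>60)
    if c=='white': return (S<35)&(V>190)
def comp(m,box=None):
    m=m.astype(np.uint8).copy()
    if box:
        k=np.zeros_like(m);k[box[1]:box[3],box[0]:box[2]]=1;m*=k
    n,l,s,c=cv2.connectedComponentsWithStats(m)
    return sorted([(int(s[j,4]),c[j].round(2),(l==j).astype(np.uint8)) for j in range(1,n) if s[j,4]>15],key=lambda t:-t[0])
def edge(m):
    c=max(cv2.findContours(m.astype(np.uint8),cv2.RETR_EXTERNAL,cv2.CHAIN_APPROX_NONE)[0],key=cv2.contourArea)
    return c.reshape(-1,2).astype(float)
from scipy.optimize import least_squares
def circ(P,r,c0,grow=0.0):
    return least_squares(lambda c:np.hypot(P[:,0]-c[0],P[:,1]-c[1])-r,c0,loss='soft_l1',f_scale=0.0005).x
E
python3 - <<'E'
from h import *
f=manip.grab_frame('top'); img=f['img']
box=(255,160,375,262)
for c in ['red','yellow','blue']:
    cs=comp(mask(img,c),box); print(c,[(a,b) for a,b,_ in cs])
    e=edge(sum(x[2] for x in cs)>0); P=onz(f,e,0.007)[:,:2]
    d=circ(P,0.0322,P.mean(0)); r=np.hypot(*(P-d).T); print(' disc',d.round(4),np.median(r).round(4))
cs=comp(mask(img,'white'),box)[0]; e=edge(cs[2]);P=onz(f,e,0.063)[:,:2]; print('jar',circ(P,0.0225,P.mean(0)),cs[1],onz(f,cs[1],0.063), np.hypot(*(P-P.mean(0)).T).mean())
g=comp(mask(img,'green'))[0]; e=edge(g[2]).astype(np.float32)
P=onz(f,e,0.003)[:,:2]; print('mat',onz(f,g[1],0.003),cv2.minAreaRect((P*1000).astype(np.float32)))
# pan
m=(img.max(2)<130); cs=comp(m,(150,215,205,268)); print('pan spot',[(a,b,onz(f,b,0.07)) for a,b,_ in cs][:2])
s=manip.grab_frame('side'); 
for c in ['red','yellow','blue']:
    print('side',c,[(a,b) for a,b,_ in comp(mask(s['img'],c),(245,140,380,275))])
E
```

```text
red [(473, array([344.47, 193.19]))]
 disc [ 0.6147 -0.0444] 0.0306
yellow [(548, array([281.24, 198.78]))]
 disc [0.5999 0.0944] 0.0319
blue [(242, array([314.99, 227.01])), (228, array([315.57, 228.02]))]
 disc [0.5378 0.0175] 0.0309
jar [0.60550184 0.02618455] [311.89 196.12] [[0.60539013 0.0261959  0.063     ]] 0.021489823030647847
mat [[ 0.48375722 -0.30281869  0.003     ]] ((484.01788330078125, -302.9336242675781), (221.2169189453125, 122.49604034423828), 7.324860572814941)
pan spot [(85, array([177.45, 241.36]), array([[0.50435011, 0.30969619, 0.07      ]]))]
side red [(319, array([329.98, 198.2 ])), (212, array([328.38, 239.68]))]
side yellow [(279, array([303.28, 159.74])), (44, array([301.7 , 203.34]))]
side blue [(484, array([362.56, 161.94])), (314, array([285.47, 186.8 ])), (196, array([288.79, 227.6 ]))]
```

```bash
cat >> h.py <<'E'
def go(x=None,y=None,z=None,yaw=96.5):
    s=manip.state(); p=np.array(s['tool_pos']); Rm=rot(s['tool_rot'])
    t=np.array([v if v is not None else p[i] for i,v in enumerate((x,y,z))])
    a=np.degrees(np.arctan2(Rm[1,0],Rm[0,0]))
    d=(t-p)@Rm*100
    print('t %.2f'%s['time'],'p',p.round(4),'F',np.round(s['contact_force'],1),'w %.3f'%s['gripper_width'],'yaw %.1f'%a,'| tool cm',d.round(2),'turn units %.2f'%((a-yaw)/6),'tilt',Rm[2].round(3))
E
python3 -m crank '[[0,0,0,-0.6],[0,0,0,-1],[0,0,0,-1],[0,0,0,-1],[0,0,0,-1],[0,0,0,-0.6],[0,0,0,0]]' 1
python3 -c "
from h import *
go(.6147,-.0444,.2)"
```

```text
time: 0.83
tool_pos: [0.2609, 0.5678, 0.2311]
tool_rot: [0.0, 0.665, 0.746, -0.0]
contact_force: [-0.1, -0.3, 0.2]
gripper_width: 1.0
t 0.83 p [0.2609 0.5678 0.2311] F [-0.1 -0.3  0.2] w 1.000 yaw 96.6 | tool cm [-64.87  28.14   3.12] turn units 0.01 tilt [-0. -0. -1.]
```

```bash
python3 -m crank '[[-1,0.4,0,0],[-2,0.9,0,0],[-3,1.3,0,0],[-3,1.3,0,0],[-3,1.3,0,0],[-3,1.3,0,0],[-3,1.3,0,0],[-3,1.3,0,0],[-3,1.3,0,0],[-3,1.3,0,0]]' >/dev/null
python3 -m crank '[[-3,1.3,0,0],[-3,1.3,0,0],[-3,1.3,0,0],[-3,1.3,0,0],[-3,1.3,0,0],[-3,1.3,0,0],[-3,1.3,0,0],[-3,1.3,0,0],[-3,1.3,0,0],[-3,1.3,0,0]]' >/dev/null
python3 -m crank '[[-3,1.3,0,0],[-3,1.3,0,0],[-1.5,1.3,0,0],[-0.5,0.6,0,0],[0,0,0,0],[0,0,0,0]]'
python3 - <<'E'
from h import *
go(.6147,-.0444,.2); grab('wrist','w1.png'); grab('side','s1.png')
E
```

```text
time: 3.0
tool_pos: [0.6244, -0.0446, 0.231]
tool_rot: [-0.001, 0.666, 0.746, -0.0]
contact_force: [0.3, 0.8, -0.5]
gripper_width: 0.998
t 3.00 p [ 0.6244 -0.0446  0.231 ] F [ 0.3  0.8 -0.5] w 0.998 yaw 96.5 | tool cm [ 0.12 -0.96  3.11] turn units -0.00 tilt [ 0.001 -0.001 -1.   ]
```

View pics/w1.png

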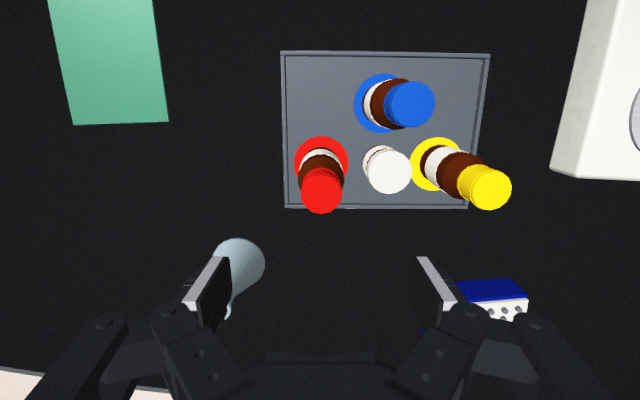

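View pics/s1.png

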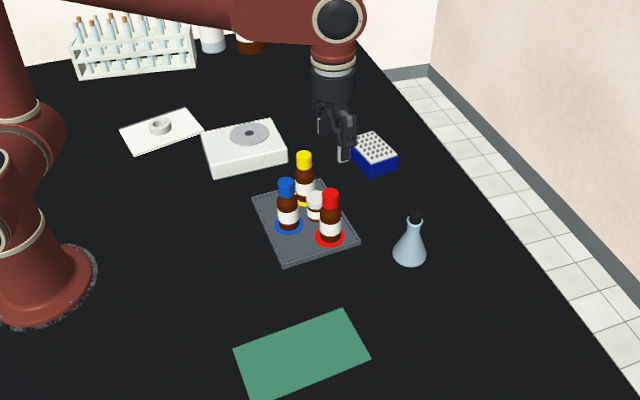

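```bash
python3 - <<'E'
from h import *
f=manip.grab_frame('wrist'); im=f['img']; print(f['position'])
i=im[:,:,::-1][50:220,275:520]; cv2.imwrite('pics/w1z.png',cv2.resize(i,None,fx=3.2,fy=3.2,interpolation=cv2.INTER_CUBIC))
# hough-free: fit ellipse by hand-picked later
for c in ['red','yellow','blue']:
    print(c,[(a,b) for a,b,_ in comp(mask(im,c),(275,50,520,222))])
    m=sum(x[2] for x in comp(mask(im,c),(275,50,520,222)))
    P=onz(f,edge(m),.007)[:,:2]; d=circ(P,.033,P[:].mean(0)); print(d)
cs=comp(mask(im,'white'),(355,140,412,197))
print('jar',[(a,b,onz(f,b,.063)) for a,b,_ in cs])
E
```

```text
[ 0.54605228 -0.05346186  0.3740527 ]
red [(1545, array([319.76, 190.31])), (821, array([320.37, 151.05]))]
[ 0.6514545  -0.04739694]
yellow [(1890, array([483.05, 186.77])), (851, array([425.37, 160.62]))]
[0.62203821 0.16283934]
blue [(1893, array([408.12, 104.14])), (799, array([368.35, 101.75]))]
[0.54277866 0.04963364]
jar [(1711, array([386.48, 169.72]), array([[0.60379478, 0.02317857, 0.063     ]]))]
```

View pics/w1z.png

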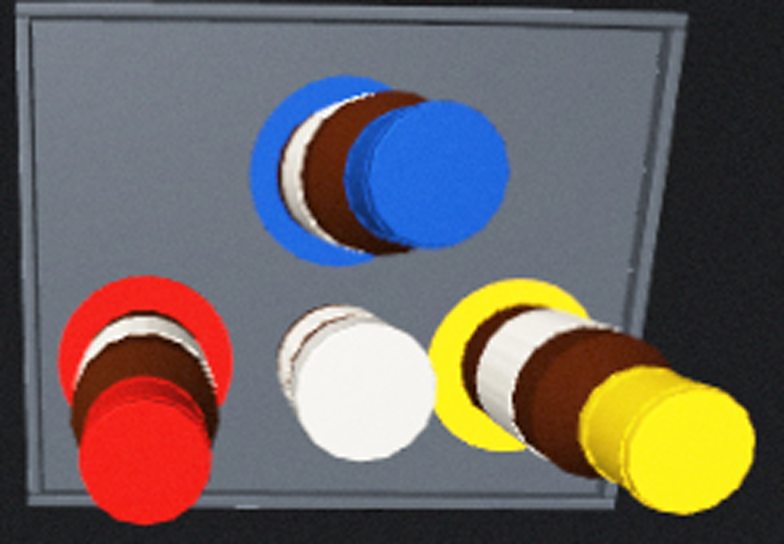

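```bash
python3 - <<'E'
from h import *
f=manip.grab_frame('wrist'); im=f['img']
for n,u in dict(red=(320.3,193.1),yellow=(490,189.1),blue=(411.9,104.4)).items():
    print(n,onz(f,[u],.132).round(4))
print('jar',onz(f,[(389.4,172.2)],.063).round(4))
for c in ['red','yellow','blue']:
    m=comp(mask(im,c),(275,50,520,222))[1]; e=edge(m[2]); P=onz(f,e,.007)[:,:2]
    h=cv2.convexHull((P*1e4).astype(np.float32)).reshape(-1,2)/1e4
    c1=least_squares(lambda c:np.hypot(*(P-c).T)-.033,P.mean(0),loss='cauchy',f_scale=.0004).x
    print(c,c1.round(4),(np.abs(np.hypot(*(P-c1).T)-.033)<.001).mean())
E
```

```text
red [[ 0.6167 -0.0443  0.132 ]]
yellow [[0.5969 0.0953 0.132 ]]
blue [[0.5389 0.0166 0.132 ]]
jar [[0.6061 0.0268 0.063 ]]
red [ 0.6164 -0.0444] 0.5251396648044693
yellow [0.6005 0.0946] 0.5
blue [0.5386 0.0179] 0.546875
```

```bash
python3 -m crank '[[0.1,-0.5,0.5,0],[0,-0.33,1.5,0],[0,0,2,0],[0,0,2,0],[0,0,2,0],[0,0,2,0],[0,0,1.5,0],[0,0,1.5,0],[0,0,0.8,0],[0,0,0,0]]'
python3 -c "
from h import *
go(.616,-.0444,.093)"
```

```text
time: 4.03
tool_pos: [0.6143, -0.0439, 0.0906]
tool_rot: [-0.002, 0.666, 0.746, -0.001]
contact_force: [0.0, 0.6, -0.6]
gripper_width: 0.998
t 4.03 p [ 0.6143 -0.0439  0.0906] F [ 0.   0.6 -0.6] w 0.998 yaw 96.5 | tool cm [-0.06  0.16 -0.24] turn units 0.01 tilt [ 0.001 -0.005 -1.   ]
```

```bash
python3 -m crank '[[0,0.1,-0.1,0],[0,0,0,0],[0,0,0,0],[0,0,0,0],[0,0,0,0],[0,0,0,0],[0,0,0,0],[0,0,0,0],[0,0,0,0],[0,0,0,0]]' 0
python3 - <<'E'
from h import *
go(.616,-.0444,.093); grab('side','s2.png'); 
i=cv2.imread('pics/side0.png'); i=cv2.imread('pics/s2.png');cv2.imwrite('pics/s2z.png',cv2.resize(i[120:275,245:400],None,fx=3.8,fy=3.8,interpolation=cv2.INTER_CUBIC))
E
```

```text
time: 4.87
tool_pos: [0.6184, -0.0446, 0.0958]
tool_rot: [0.001, 0.666, 0.746, 0.001]
contact_force: [-1.0, 1.3, 5.7]
gripper_width: 0.385
t 4.87 p [ 0.6184 -0.0446  0.0958] F [-1.   1.3  5.7] w 0.385 yaw 96.5 | tool cm [ 0.04 -0.24  0.28] turn units 0.00 tilt [-0.     0.002 -1.   ]
```

View pics/s2z.png

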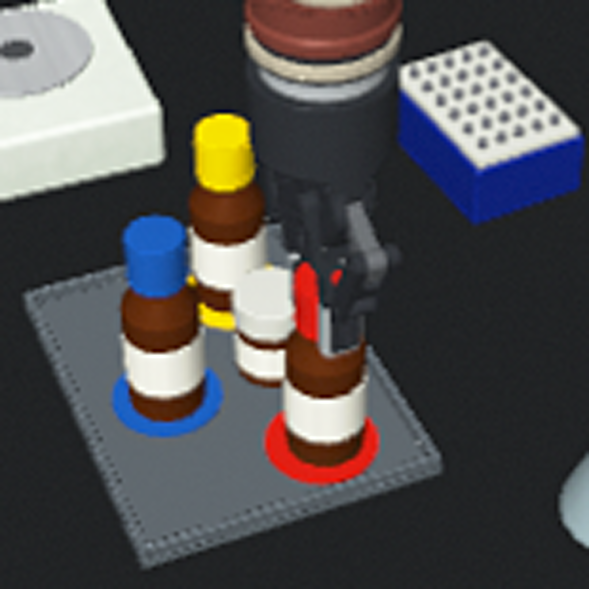

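```bash
python3 -m crank '[[0,0,-0.3,0],[0,0,-0.7,0],[0,0,-1.5,0],[0,0,-2.5,0],[0,0,-2.5,0],[0,0,-2.5,0],[0,0,-2.5,0],[0,0,-1.5,0],[0,0,-0.7,0],[0,0,0,0]]'
python3 -m crank '[[0,0,0,0],[0,0,0,0],[0,0,0,0]]'
python3 - <<'E'
from h import *
go(.5535,-.294,.245,97.3); grab('side','s3.png'); 
i=cv2.imread('pics/s3.png');cv2.imwrite('pics/s3z.png',cv2.resize(i[70:275,245:450],None,fx=2.9,fy=2.9,interpolation=cv2.INTER_CUBIC))
E
```

```text
time: 5.75
tool_pos: [0.6181, -0.0448, 0.2429]
tool_rot: [0.001, 0.666, 0.746, 0.001]
contact_force: [-0.2, -1.0, -3.4]
gripper_width: 0.379
time: 6.0
tool_pos: [0.6165, -0.0445, 0.2387]
tool_rot: [-0.002, 0.666, 0.746, -0.001]
contact_force: [0.5, -1.1, -2.8]
gripper_width: 0.38
t 6.00 p [ 0.6165 -0.0445  0.2387] F [ 0.5 -1.1 -2.8] w 0.380 yaw 96.5 | tool cm [-24.08  -9.09  -0.62] turn units -0.13 tilt [ 0.001 -0.004 -1.   ]
```

View pics/s3z.png

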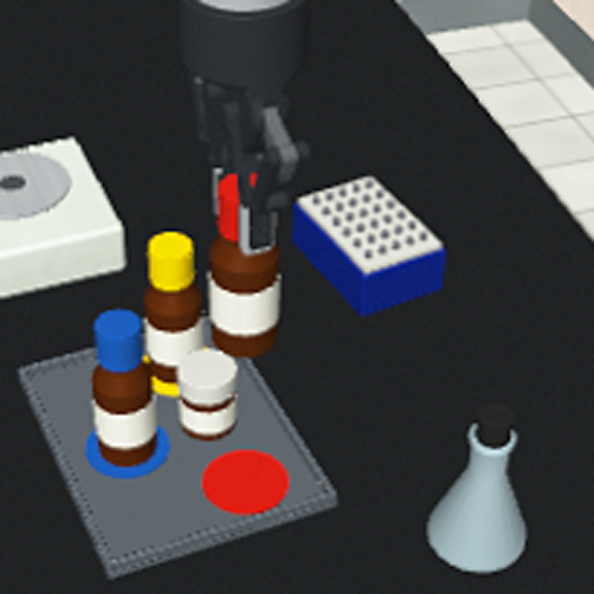

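```bash
python3 -m crank '[[-0.6,-0.2,0,0],[-1.4,-0.5,0,0],[-2,-0.8,0,0],[-2.4,-0.9,0,0],[-2.4,-0.9,0,0],[-2.4,-0.9,0,0],[-2.4,-0.9,0,0],[-2.4,-0.9,0,0],[-2.4,-0.9,0,0],[-2.4,-0.9,0,-0.1]]' >/dev/null
python3 -m crank '[[-1.8,-0.6,0,0],[-1.2,-0.3,0,0],[-0.6,0,0,0],[0,0,0,0],[0,0,0,0],[0,0,0,0],[0,0,0,0],[0,0,0,0]]'
python3 - <<'E'
from h import *
go(.5535,-.294,.093,97.3); f=grab('side','s4.png'); 
t=grab('top','t4.png')
cs=comp(mask(t['img'],'red'),(255,160,375,262)); print(cs[0][:2],onz(t,cs[0][1],.007))
g=comp(mask(t['img'],'green'))[0]; 
i=cv2.imread('pics/s4.png');cv2.imwrite('pics/s4z.png',cv2.resize(i[170:400,200:430],None,fx=2.6,fy=2.6,interpolation=cv2.INTER_CUBIC))
E
```

```text
time: 7.55
tool_pos: [0.5595, -0.296, 0.2414]
tool_rot: [-0.0, 0.661, 0.75, 0.0]
contact_force: [-0.4, 0.7, -2.7]
gripper_width: 0.385
t 7.55 p [ 0.5595 -0.296   0.2414] F [-0.4  0.7 -2.7] w 0.385 yaw 97.2 | tool cm [ 0.27 -0.57 14.84] turn units -0.02 tilt [ 0.  0. -1.]
(618, array([343.55, 193.75])) [[ 0.61477542 -0.04445266  0.007     ]]
```

View pics/s4z.png

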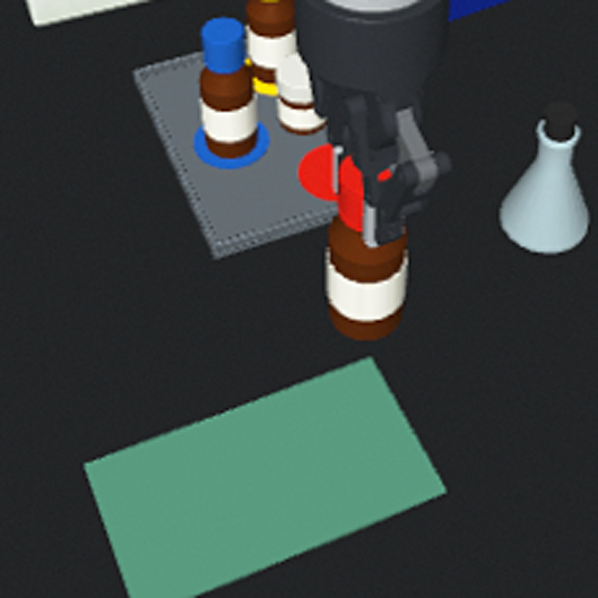

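```bash
python3 -m crank '[[0.1,-0.3,0.5,0],[0.1,-0.3,1.2,0],[0,0,2,0],[0,0,2,0],[0,0,2,0],[0,0,2,0],[0,0,2,0],[0,0,1.2,0],[0,0,0.6,0],[0,0,0.3,0]]'
python3 -m crank '[[0,0,0.1,0],[0,0,0,0],[0,0,0,0],[0,0,0,0]]'
python3 -c "
from h import *
go(.5535,-.294,.093,97.3)"
```

```text
time: 8.48
tool_pos: [0.5521, -0.2952, 0.1016]
tool_rot: [-0.001, 0.662, 0.75, -0.0]
contact_force: [0.0, -0.6, -3.1]
gripper_width: 0.381
time: 8.82
tool_pos: [0.5537, -0.2962, 0.1038]
tool_rot: [0.001, 0.662, 0.75, 0.0]
contact_force: [0.4, -0.2, -2.3]
gripper_width: 0.378
t 8.82 p [ 0.5537 -0.2962  0.1038] F [ 0.4 -0.2 -2.3] w 0.378 yaw 97.1 | tool cm [0.23 0.01 1.08] turn units -0.03 tilt [-0.002  0.002 -1.   ]
```

```bash
python3 -m crank '[[0,0,0.3,0],[0,0,0.3,0],[0,0,0.2,0],[0,0,0.1,0],[0,0,0,0],[0,0,0,0]]'
for i in 1 2 3; do python3 -m crank '[[0,0,0.1,0],[0,0,0,0]]' | grep -E "pos|force"; done
```

```text
time: 9.32
tool_pos: [0.5529, -0.2957, 0.0931]
tool_rot: [-0.0, 0.662, 0.75, -0.0]
contact_force: [0.1, -0.5, -2.2]
gripper_width: 0.382
tool_pos: [0.553, -0.2957, 0.0922]
contact_force: [0.3, -0.7, -2.7]
tool_pos: [0.5532, -0.2958, 0.0918]
contact_force: [-0.4, 1.0, -0.7]
tool_pos: [0.5535, -0.2959, 0.0918]
contact_force: [-1.7, 1.9, 4.5]
```

```bash
python3 -m crank '[[0,0,0,0],[0,0,0,0],[0,0,0,0],[0,0,0,0],[0,0,0,0],[0,0,0,0]]' 0.75
python3 -m crank '[[0,0,-0.3,0],[0,0,-0.7,0],[0,0,-1.5,0],[0,0,-2.5,0],[0,0,-2.5,0],[0,0,-2.5,0],[0,0,-2.5,0],[0,0,-1.5,0],[0,0,-0.7,0],[0,0,0,0]]'
python3 - <<'E'
from h import *
go(.599,.0947,.24,96.5); grab('side','s5.png')
i=cv2.imread('pics/s5.png');cv2.imwrite('pics/s5z.png',cv2.resize(i[170:400,200:430],None,fx=2.6,fy=2.6,interpolation=cv2.INTER_CUBIC))
E
```

```text
time: 10.32
tool_pos: [0.5529, -0.2957, 0.0901]
tool_rot: [-0.0, 0.662, 0.75, -0.0]
contact_force: [0.3, 0.3, -0.4]
gripper_width: 0.746
time: 11.15
tool_pos: [0.5538, -0.2963, 0.2398]
tool_rot: [0.002, 0.662, 0.75, 0.0]
contact_force: [1.0, 0.1, -0.2]
gripper_width: 0.751
t 11.15 p [ 0.5538 -0.2963  0.2398] F [ 1.   0.1 -0.2] w 0.751 yaw 97.1 | tool cm [38.24  9.33 -0.1 ] turn units 0.10 tilt [-0.003  0.003 -1.   ]
```

View pics/s5z.png

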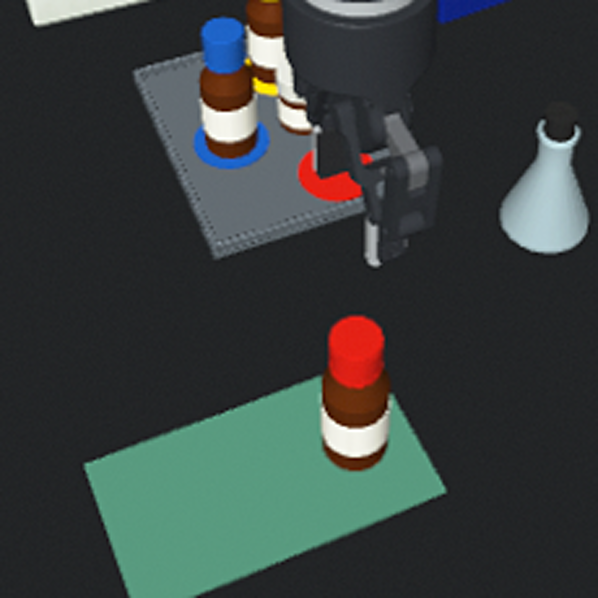

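```bash
python3 -m crank '[[1,0.2,0,0.1],[2,0.5,0,0],[3,0.7,0,0],[3.2,0.8,0,0],[3.2,0.8,0,0],[3.2,0.8,0,0],[3.2,0.8,0,0],[3.2,0.8,0,0],[3.2,0.8,0,0],[3.2,0.8,0,0]]' >/dev/null
python3 -m crank '[[3.2,0.8,0,0],[3,0.7,0,0],[2,0.4,0,0],[1,0.2,0,0],[0.5,0,0,0],[0,0,0,0],[0,0,0,0],[0,0,0,0]]'
python3 - <<'E'
from h import *
go(.599,.0947,.095,96.5); f=grab('wrist','w6.png')
E
```

```text
time: 12.7
tool_pos: [0.5999, 0.092, 0.237]
tool_rot: [-0.0, 0.666, 0.746, -0.0]
contact_force: [-0.3, -1.1, -0.4]
gripper_width: 0.749
t 12.70 p [0.5999 0.092  0.237 ] F [-0.3 -1.1 -0.4] w 0.749 yaw 96.4 | tool cm [ 0.28 -0.05 14.2 ] turn units -0.01 tilt [-0.    -0.001 -1.   ]
```

View pics/w6.png

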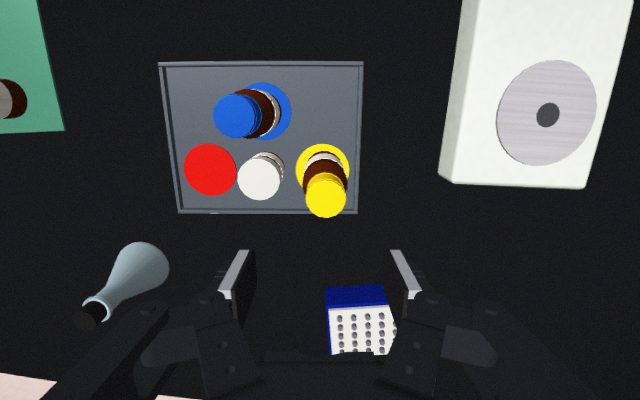

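```bash
python3 - <<'E'
from h import *
f=manip.grab_frame('wrist'); im=f['img']
print('ycap',onz(f,[(326,198)],.132).round(4))
cs=comp(mask(im,'red'),(180,130,245,200)); print('red',onz(f,cs[0][1],.007))
cs=comp(im.max(2)<100,(520,90,575,140)); print('spot',cs[0][:2],onz(f,cs[0][1],.07))
cs=comp(mask(im,'white'),(232,150,284,203)); P=onz(f,edge(cs[0][2]),.063);print('jar',onz(f,[(260,178)],.063))
E
python3 -m crank '[[0.1,0,0.5,0],[0.2,0,1.5,0],[0,0,2,0],[0,0,2,0],[0,0,2,0],[0,0,2,0],[0,0,2,0],[0,0,1.3,0],[0,0,0.7,0],[0,0,0.2,0]]'
python3 -m crank '[[0,0,0,0],[0,0,0,0],[0,0,0,0]]'
```

```text
ycap [[0.5979 0.0967 0.132 ]]
red [[ 0.6151754  -0.04432508  0.007     ]]
spot (402, array([547.51, 114.36])) [[0.5048073  0.31025657 0.07      ]]
jar [[0.60486291 0.02843855 0.063     ]]
time: 13.63
tool_pos: [0.5987, 0.0958, 0.0936]
tool_rot: [-0.001, 0.666, 0.746, -0.001]
contact_force: [-0.6, 0.1, -1.4]
gripper_width: 0.75
time: 13.88
tool_pos: [0.6008, 0.0962, 0.097]
tool_rot: [0.001, 0.666, 0.746, 0.001]
contact_force: [0.6, -0.0, 0.7]
gripper_width: 0.753
```

```bash
python3 -m crank '[[0,0,0,0],[0,0,0,0],[0,0,0,0],[0,0,0,0],[0,0,0,0],[0,0,0,0],[0,0,0,0],[0,0,0,0]]' 0
python3 -m crank '[[0,0,-0.3,0],[0,0,-0.7,0],[0,0,-1.5,0],[0,0,-2.5,0],[0,0,-2.5,0],[0,0,-2.5,0],[0,0,-2.5,0],[0,0,-1.5,0],[0,0,-0.7,0],[0,0,0,0]]'
python3 -m crank '[[0,0,0,0],[0,0,0,0],[0,0,0,0]]'
python3 -c "
from h import *
go(.484,-.303,.24,97.3)"
```

```text
time: 14.55
tool_pos: [0.6003, 0.0964, 0.0963]
tool_rot: [0.0, 0.666, 0.746, 0.001]
contact_force: [0.3, 1.4, 5.1]
gripper_width: 0.383
time: 15.38
tool_pos: [0.6003, 0.096, 0.2441]
tool_rot: [0.001, 0.666, 0.746, 0.001]
contact_force: [-0.3, 0.0, -1.5]
gripper_width: 0.38
time: 15.63
tool_pos: [0.5987, 0.0961, 0.2399]
tool_rot: [-0.001, 0.666, 0.746, -0.001]
contact_force: [1.1, 0.5, -1.3]
gripper_width: 0.382
t 15.63 p [0.5987 0.0961 0.2399] F [ 1.1  0.5 -1.3] w 0.382 yaw 96.5 | tool cm [-38.35 -15.92   0.04] turn units -0.13 tilt [ 0.    -0.004 -1.   ]
```

```bash
python3 -m crank '[[-0.7,-0.3,-0.3,0],[-1.5,-0.6,-0.3,0],[-2.2,-0.9,0,0],[-2.7,-1.1,0,0],[-2.7,-1.1,0,0],[-2.7,-1.1,0,0],[-2.7,-1.1,0,0],[-2.7,-1.1,0,0],[-2.7,-1.1,0,0],[-2.7,-1.1,0,0]]' >/dev/null
python3 -m crank '[[-2.7,-1.1,0,0],[-2.7,-1.1,0,0],[-2.7,-1.1,0,-0.1],[-2.7,-1.1,0,0],[-2.2,-0.9,0,0],[-1.5,-0.6,0,0],[-0.9,-0.4,0,0],[-0.3,0,0,0],[0,0,0,0],[0,0,0,0]]' >/dev/null
python3 -m crank '[[0,0,0,0],[0,0,0,0],[0,0,0,0]]'
python3 - <<'E'
from h import *
go(.484,-.303,.104,97.3); grab('side','s7.png')
i=cv2.imread('pics/s7.png');cv2.imwrite('pics/s7z.png',cv2.resize(i[170:400,200:430],None,fx=2.6,fy=2.6,interpolation=cv2.INTER_CUBIC))
E
```

```text
time: 17.55
tool_pos: [0.4881, -0.3087, 0.2484]
tool_rot: [0.0, 0.661, 0.75, 0.0]
contact_force: [0.8, -0.3, -1.7]
gripper_width: 0.379
t 17.55 p [ 0.4881 -0.3087  0.2484] F [ 0.8 -0.3 -1.7] w 0.379 yaw 97.2 | tool cm [ 0.62 -0.34 14.44] turn units -0.02 tilt [ 0.  0. -1.]
```

View pics/s7z.png

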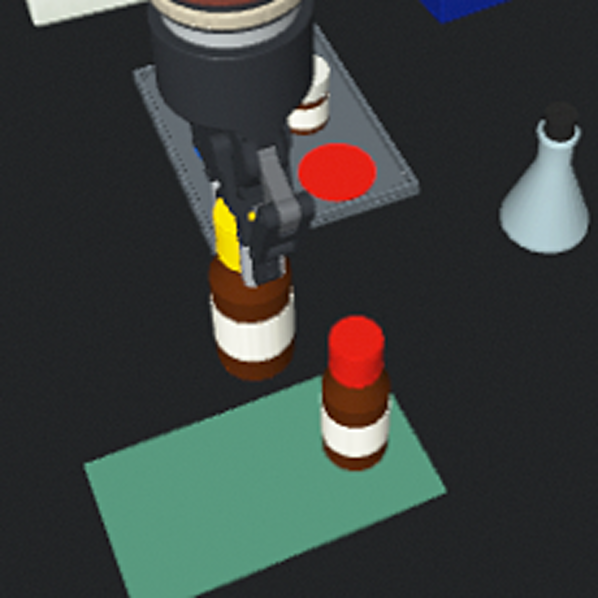

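```bash
python3 -m crank '[[0.3,-0.2,0.6,0],[0.2,-0.1,1.5,0],[0,0,2,0],[0,0,2.2,0],[0,0,2.2,0],[0,0,2.2,0],[0,0,2,0],[0,0,1.2,0],[0,0,0.5,0],[0,0,0.2,0]]'
python3 -m crank '[[0,0,0.3,0],[0,0,0.2,0],[0,0,0.2,0],[0,0,0.1,0],[0,0,0,0],[0,0,0,0]]'
```

```text
time: 18.43
tool_pos: [0.4837, -0.3044, 0.1012]
tool_rot: [-0.001, 0.662, 0.75, -0.0]
contact_force: [0.1, 0.9, -1.8]
gripper_width: 0.381
time: 18.93
tool_pos: [0.4844, -0.3051, 0.0947]
tool_rot: [0.0, 0.662, 0.75, 0.0]
contact_force: [-0.8, 0.5, -1.9]
gripper_width: 0.383
```

```bash
for r in '[[0,0,0.1,0],[0,0,0,0]]' ; do for i in 1 2 3 4; do python3 -m crank '[[0,0,0.1,0],[0,0,0,0]]' | grep -E "pos|force"; done; done
```

```text
tool_pos: [0.4842, -0.3049, 0.0934]
contact_force: [0.3, 0.8, -1.9]
tool_pos: [0.4843, -0.3049, 0.0924]
contact_force: [-0.0, 0.2, -2.8]
tool_pos: [0.4845, -0.305, 0.0923]
contact_force: [-1.5, 1.8, 4.0]
tool_pos: [0.4848, -0.3051, 0.0923]
contact_force: [-2.4, 2.3, 7.8]
```

```bash
python3 -m crank '[[0,0,0,0],[0,0,0,0],[0,0,0,0],[0,0,0,0],[0,0,0,0],[0,0,0,0]]' 0.75
python3 -m crank '[[0,0,-0.3,0],[0,0,-0.7,0],[0,0,-1.5,0],[0,0,-2.5,0],[0,0,-2.5,0],[0,0,-2.5,0],[0,0,-2.5,0],[0,0,-1.5,0],[0,0,-0.7,0],[0,0,0,0]]' >/dev/null
python3 - <<'E'
from h import *
go(.538,.0175,.24,96.5)
E
```

```text
time: 20.1
tool_pos: [0.4841, -0.3049, 0.09]
tool_rot: [-0.0, 0.662, 0.75, -0.0]
contact_force: [0.4, -0.0, -0.3]
gripper_width: 0.75
t 20.93 p [ 0.4851 -0.3057  0.2403] F [ 1.3  0.1 -0.4] w 0.752 yaw 97.1 | tool cm [31.41  9.25 -0.05] turn units 0.10 tilt [-0.004  0.003 -1.   ]
```

```bash
python3 -m crank '[[1,0.3,0,0.1],[2,0.6,0,0],[3,0.9,0,0],[3,0.9,0,0],[3,0.9,0,0],[3,0.9,0,0],[3,0.9,0,0],[3,0.9,0,0],[3,0.9,0,0],[3,0.9,0,0]]' >/dev/null
python3 -m crank '[[2,0.5,0,0],[1.5,0.1,0,0],[0.7,0,0,0],[0.2,0,0,0],[0,0,0,0],[0,0,0,0],[0,0,0,0],[0,0,0,0]]'
python3 - <<'E'
from h import *
go(.538,.0175,.095,96.5); f=grab('wrist','w8.png');im=f['img']
b=comp(mask(im,'blue'),(150,50,450,230))
for a in b[:3]: print(a[:2],onz(f,a[1],.132).round(4))
for c in ['red','yellow']:
    b=comp(mask(im,c),(150,50,520,290))
    print(c,[(a[:2],onz(f,a[1],.007).round(4)) for a in b[:1]])
E
```

```text
time: 22.43
tool_pos: [0.5349, 0.0161, 0.2373]
tool_rot: [0.0, 0.666, 0.746, -0.0]
contact_force: [0.4, -0.0, 0.4]
gripper_width: 0.75
t 22.43 p [0.5349 0.0161 0.2373] F [ 0.4 -0.   0.4] w 0.750 yaw 96.4 | tool cm [ 0.11  0.32 14.23] turn units -0.01 tilt [-0. -0. -1.]
(1438, array([320.22, 199.98])) [[0.5351 0.0162 0.132 ]]
(718, array([322.32, 160.22])) [[0.5012 0.0141 0.132 ]]
red [((1860, array([267.08, 223.76])), array([[ 0.615 , -0.0444,  0.007 ]]))]
yellow [((1900, array([373.76, 224.14])), array([[0.5998, 0.0946, 0.007 ]]))]
```

View pics/w8.png

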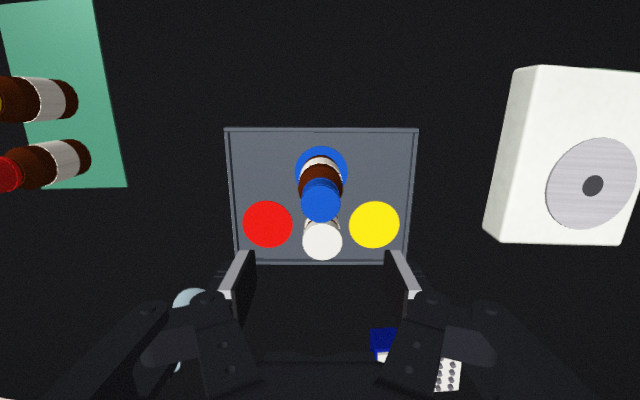

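```bash
python3 -m crank '[[0.1,0.2,0.5,0],[0,0.1,1.5,0],[0,0,2,0],[0,0,2,0],[0,0,2,0],[0,0,2,0],[0,0,2,0],[0,0,1.3,0],[0,0,0.7,0],[0,0,0.2,0]]' >/dev/null
python3 -m crank '[[0,0,0,0],[0,0,0,0],[0,0,0,0]]'
python3 -m crank '[[0,0,0,0],[0,0,0,0],[0,0,0,0],[0,0,0,0],[0,0,0,0],[0,0,0,0],[0,0,0,0],[0,0,0,0]]' 0
python3 -m crank '[[0,0,-0.3,0],[0,0,-0.7,0],[0,0,-1.5,0],[0,0,-2.5,0],[0,0,-2.5,0],[0,0,-2.5,0],[0,0,-2.5,0],[0,0,-1.5,0],[0,0,-0.7,0],[0,0,0,0]]' >/dev/null
python3 -m crank '[[0,0,0,0],[0,0,0,0],[0,0,0,0]]'
python3 -c "
from h import *
go(.4146,-.313,.25,97.3)"
```

```text
time: 23.57
tool_pos: [0.5388, 0.0182, 0.0968]
tool_rot: [0.001, 0.666, 0.746, 0.001]
contact_force: [0.0, -0.0, -0.5]
gripper_width: 0.748
time: 24.23
tool_pos: [0.5385, 0.0181, 0.0963]
tool_rot: [0.001, 0.666, 0.746, 0.0]
contact_force: [-0.1, -0.8, 5.4]
gripper_width: 0.381
time: 25.32
tool_pos: [0.5367, 0.0184, 0.24]
tool_rot: [-0.002, 0.666, 0.746, -0.001]
contact_force: [0.3, 0.1, -1.8]
gripper_width: 0.379
t 25.32 p [0.5367 0.0184 0.24  ] F [ 0.3  0.1 -1.8] w 0.379 yaw 96.5 | tool cm [-31.54 -15.9   -0.97] turn units -0.13 tilt [ 0.001 -0.004 -1.   ]
```

```bash
python3 -m crank '[[-0.7,-0.35,-0.5,0],[-1.4,-0.7,-0.5,0],[-2.1,-1.1,0,0],[-2.4,-1.3,0,0],[-2.4,-1.3,0,0],[-2.4,-1.3,0,0],[-2.4,-1.3,0,0],[-2.4,-1.3,0,0],[-2.4,-1.3,0,0],[-2.4,-1.3,0,-0.1]]' >/dev/null
python3 -m crank '[[-2.4,-1.2,0,0],[-2.4,-1.1,0,0],[-2.1,-0.8,0,0],[-1.5,-0.3,0,0],[-0.6,0,0,0],[0,0,0,0],[0,0,0,0],[0,0,0,0],[0,0,0,0],[0,0,0,0]]'
python3 -c "
from h import *
go(.4146,-.313,.104,97.3)"
```

```text
time: 26.98
tool_pos: [0.4276, -0.2958, 0.2524]
tool_rot: [-0.0, 0.661, 0.75, 0.0]
contact_force: [-0.2, -0.2, -2.3]
gripper_width: 0.383
t 26.98 p [ 0.4276 -0.2958  0.2524] F [-0.2 -0.2 -2.3] w 0.383 yaw 97.2 | tool cm [-1.55 -1.5  14.83] turn units -0.02 tilt [ 0.  0. -1.]
```

```bash
python3 -m crank '[[-0.6,-0.6,0,0],[-0.7,-0.7,0.5,0],[-0.2,-0.2,1.5,0],[0,0,2,0],[0,0,2.2,0],[0,0,2.2,0],[0,0,2.2,0],[0,0,2,0],[0,0,1.3,0],[0,0,0.5,0]]'>/dev/null
python3 -m crank '[[0,0,0.5,0],[0,0,0.2,0],[0,0,0.2,0],[0,0,0.1,0],[0,0,0,0],[0,0,0,0]]'
python3 -c "
from h import *
go(.4146,-.313,.0925,97.3)"
```

```text
time: 28.32
tool_pos: [0.4146, -0.3137, 0.099]
tool_rot: [0.001, 0.662, 0.75, -0.0]
contact_force: [-0.2, -0.6, -1.1]
gripper_width: 0.382
t 28.32 p [ 0.4146 -0.3137  0.099 ] F [-0.2 -0.6 -1.1] w 0.382 yaw 97.1 | tool cm [0.07 0.01 0.65] turn units -0.03 tilt [-0.001  0.001 -1.   ]
```

```bash
python3 -m crank '[[0,0,0.2,0],[0,0,0.2,0],[0,0,0,0],[0,0,0,0]]' | grep -E "pos|force"; for i in 1 2 3 4 5; do python3 -m crank '[[0,0,0.1,0],[0,0,0,0]]' | grep -E "pos|force"; done
```

```text
tool_pos: [0.4141, -0.3132, 0.0941]
contact_force: [-0.2, 1.1, -2.6]
tool_pos: [0.4141, -0.3133, 0.0931]
contact_force: [-0.4, -0.7, -1.5]
tool_pos: [0.4142, -0.3134, 0.0923]
contact_force: [0.5, -0.8, -2.1]
tool_pos: [0.4145, -0.3136, 0.0922]
contact_force: [-1.0, 2.1, 3.5]
tool_pos: [0.4147, -0.3138, 0.0922]
contact_force: [-2.8, 2.7, 9.1]
tool_pos: [0.4149, -0.3139, 0.0922]
contact_force: [-5.1, 3.6, 13.5]
```

```bash
python3 -m crank '[[0,0,-0.2,0],[0,0,0,0],[0,0,0,0]]' | grep -E "pos|force"
python3 -m crank '[[0,0,0,0],[0,0,0,0],[0,0,0,0],[0,0,0,0],[0,0,0,0],[0,0,0,0]]' 0.75
python3 -m crank '[[0,0,-0.3,0],[0,0,-0.7,0],[0,0,-1.5,0],[0,0,-2.5,0],[0,0,-2.5,0],[0,0,-2.5,0],[0,0,-2.5,0],[0,0,-1.5,0],[0,0,-0.7,0],[0,0,0,0]]' >/dev/null
python3 - <<'E'
from h import *
go(.606,.0265,.2,96.5); grab('side','s9.png'); t=grab('top','t9.png')
# discs
for c in ['red','yellow','blue']:
    a=comp(mask(t['img'],c),(255,160,375,262))[0]; print(c,a[0],onz(t,a[1],.007).round(4))
a=comp(mask(t['img'],'white'),(290,180,330,212))[0]; print('jar',onz(t,a[1],.063).round(4))
E
```

```text
tool_pos: [0.4148, -0.3139, 0.0922]
contact_force: [0.0, 0.9, 6.5]
time: 30.23
tool_pos: [0.4141, -0.3133, 0.091]
tool_rot: [-0.0, 0.662, 0.75, 0.0]
contact_force: [0.2, -1.1, 0.4]
gripper_width: 0.75
t 31.07 p [ 0.415  -0.3142  0.2412] F [ 0.6 -0.3  0.1] w 0.748 yaw 97.1 | tool cm [31.46 23.16  4.07] turn units 0.10 tilt [-0.004  0.003 -1.   ]
red 616 [[ 0.6148 -0.0445  0.007 ]]
yellow 671 [[0.5997 0.0945 0.007 ]]
blue 634 [[0.5376 0.0172 0.007 ]]
jar [[0.6055 0.0262 0.063 ]]
```

View pics/s9.png

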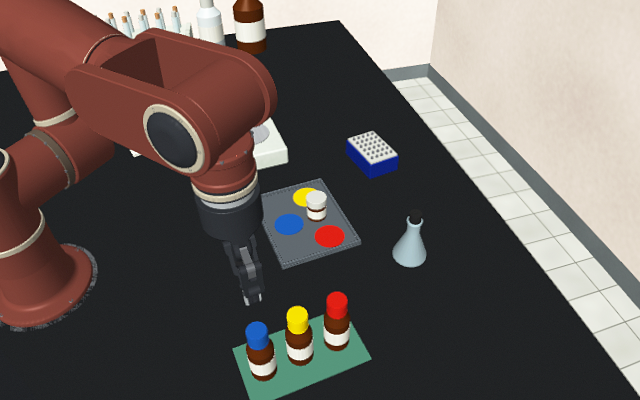

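```bash
python3 -m crank '[[0.8,0.6,0,0.1],[1.6,1.2,0,0],[2.4,1.8,0,0],[2.4,1.8,0,0],[2.4,1.8,0,0],[2.4,1.8,0,0],[2.4,1.8,0,0],[2.4,1.8,0,0],[2.4,1.8,0,0],[2.4,1.8,0,0]]' 0.9 >/dev/null
python3 -m crank '[[2.4,1.8,0,0],[2.4,1.8,0,0],[2.4,1.5,0,0],[1.6,1.1,0,0],[0.8,0.5,0,0],[0.3,0,0,0],[0,0,0,0],[0,0,0,0],[0,0,0,0]]'
python3 - <<'E'
from h import *
go(.606,.0265,.033,96.5); f=grab('wrist','w10.png')
a=comp(mask(f['img'],'white'),(290,150,350,260))[0]; print(a[:2],onz(f,a[1],.063).round(4))
E
```

```text
time: 32.75
tool_pos: [0.6054, 0.0246, 0.238]
tool_rot: [-0.0, 0.666, 0.746, -0.0]
contact_force: [-0.2, 0.3, -0.6]
gripper_width: 0.893
t 32.75 p [0.6054 0.0246 0.238 ] F [-0.2  0.3 -0.6] w 0.893 yaw 96.4 | tool cm [ 0.19  0.09 20.5 ] turn units -0.01 tilt [-0.    -0.001 -1.   ]
(1474, array([321.1 , 179.13])) [[0.6044 0.0256 0.063 ]]
```

View pics/w10.png

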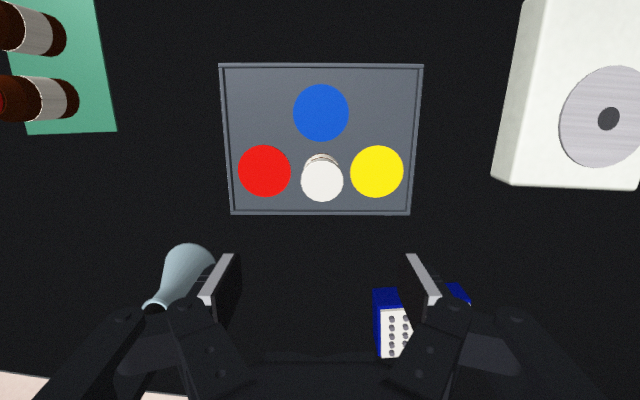

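```bash
python3 -m crank '[[0.1,0.1,0.7,0],[0,0,1.6,0],[0,0,2.4,0],[0,0,2.8,0],[0,0,2.8,0],[0,0,2.8,0],[0,0,2.5,0],[0,0,2,0],[0,0,1.3,0],[0,0,0.8,0]]' >/dev/null
python3 -m crank '[[0,0,0.5,0],[0,0,0.1,0],[0,0,0,0],[0,0,0,0],[0,0,0,0],[0,0,0,0]]'
python3 -c "
from h import *
go(.606,.0265,.033,96.5)"
```

```text
time: 34.13
tool_pos: [0.6076, 0.0267, 0.0365]
tool_rot: [0.001, 0.666, 0.746, 0.001]
contact_force: [0.0, 0.8, 0.2]
gripper_width: 0.895
t 34.13 p [0.6076 0.0267 0.0365] F [0.  0.8 0.2] w 0.895 yaw 96.5 | tool cm [-0.   -0.16  0.35] turn units 0.00 tilt [-0.     0.002 -1.   ]
```

```bash
python3 -m crank '[[0,0,0.3,0],[0,0,0,0],[0,0,0,0]]' >/dev/null
python3 -m crank '[[0,0,0,0],[0,0,0,0],[0,0,0,0],[0,0,0,0],[0,0,0,0],[0,0,0,0],[0,0,0,0],[0,0,0,0]]' 0
python3 -m crank '[[0,0,-0.3,0],[0,0,-0.7,0],[0,0,-1.5,0],[0,0,-2.5,0],[0,0,-2.5,0],[0,0,-2.5,0],[0,0,-2.5,0],[0,0,-2,0],[0,0,-1,0],[0,0,-0.3,0]]' >/dev/null
python3 -m crank '[[0,0,0,0],[0,0,0,0],[0,0,0,0],[0,0,0,0]]'
python3 -c "
from h import *
go(.5046,.310,.17,96.5)
grab('side','s11.png')"
```

```text
time: 35.05
tool_pos: [0.607, 0.0268, 0.0326]
tool_rot: [0.0, 0.666, 0.746, 0.0]
contact_force: [-0.8, -0.1, 3.2]
gripper_width: 0.522
time: 36.22
tool_pos: [0.6057, 0.0268, 0.1882]
tool_rot: [-0.001, 0.666, 0.746, -0.001]
contact_force: [0.9, 0.2, -1.5]
gripper_width: 0.524
t 36.22 p [0.6057 0.0268 0.1882] F [ 0.9  0.2 -1.5] w 0.524 yaw 96.5 | tool cm [29.28 -6.83  1.86] turn units 0.00 tilt [ 0.001 -0.003 -1.   ]
```

View pics/s11.png

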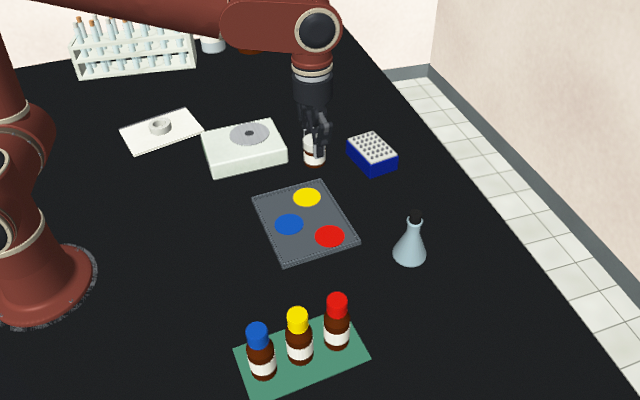

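```bash
python3 -m crank '[[0.7,-0.1,0,0],[1.4,-0.3,0,0],[2.1,-0.5,0,0],[2.6,-0.6,0,0],[2.6,-0.6,0,0],[2.6,-0.6,0,0],[2.6,-0.6,0,0],[2.6,-0.6,0,0],[2.6,-0.6,0,0],[2.6,-0.6,0,0]]' >/dev/null
python3 -m crank '[[2.6,-0.6,0,0],[2.1,-0.5,0,0],[1.4,-0.3,0,0],[0.8,-0.2,0,0],[0.3,0,0,0],[0,0,0,0],[0,0,0,0],[0,0,0,0],[0,0,0,0],[0,0,0,0]]'
python3 -c "
from h import *
go(.505,.310,.105,96.5)"
```

```text
time: 37.93
tool_pos: [0.507, 0.3125, 0.1903]
tool_rot: [0.0, 0.666, 0.746, -0.0]
contact_force: [0.2, -0.3, -0.8]
gripper_width: 0.52
t 37.93 p [0.507  0.3125 0.1903] F [ 0.2 -0.3 -0.8] w 0.520 yaw 96.4 | tool cm [-0.23 -0.22  8.53] turn units -0.01 tilt [-0.  0. -1.]
```

```bash
python3 -m crank '[[-0.2,-0.2,0.5,0],[0,0,1,0],[0,0,1.5,0],[0,0,1.5,0],[0,0,1.5,0],[0,0,1,0],[0,0,0.6,0],[0,0,0.3,0],[0,0,0.1,0],[0,0,0,0]]' >/dev/null
python3 -m crank '[[0,0,0,0],[0,0,0,0],[0,0,0,0],[0,0,0,0]]'
python3 - <<'E'
from h import *
go(.505,.310,.0976,96.5)
grab('side','s12.png');grab('wrist','w12.png')
i=cv2.imread('pics/s12.png');cv2.imwrite('pics/s12z.png',cv2.resize(i[60:190,190:320],None,fx=4.5,fy=4.5,interpolation=cv2.INTER_CUBIC))
E
```

```text
time: 39.1
tool_pos: [0.5051, 0.3111, 0.1109]
tool_rot: [0.0, 0.666, 0.746, 0.0]
contact_force: [-0.2, -0.2, -1.4]
gripper_width: 0.52
t 39.10 p [0.5051 0.3111 0.1109] F [-0.2 -0.2 -1.4] w 0.520 yaw 96.5 | tool cm [-0.11 -0.03  1.33] turn units 0.00 tilt [ 0.     0.001 -1.   ]
```

View pics/s12z.png

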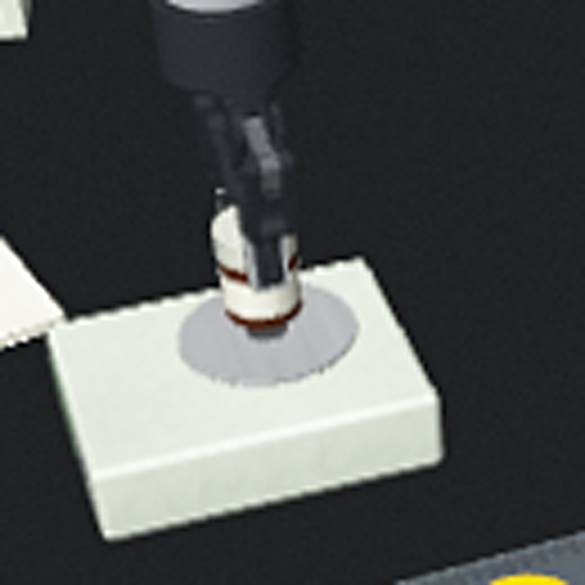

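View pics/w12.png

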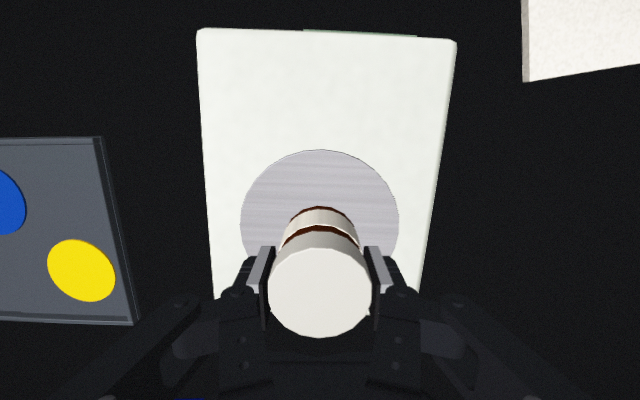

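Jar is held upright over the pan centre. Lowering the last 13 mm gently.

```bash
python3 -m crank '[[-0.1,0,0.3,0],[0,0,0.3,0],[0,0,0.2,0],[0,0,0,0],[0,0,0,0],[0,0,0,0]]' | grep -E "pos|force"; for i in 1 2 3 4; do python3 -m crank '[[0,0,0.1,0],[0,0,0,0]]' | grep -E "pos|force"; done
```

```text
tool_pos: [0.5049, 0.31, 0.1022]
contact_force: [-0.1, 0.0, -1.1]
tool_pos: [0.505, 0.31, 0.1013]
contact_force: [-1.1, -0.2, -1.6]
tool_pos: [0.5049, 0.31, 0.1002]
contact_force: [-0.9, -0.3, -1.6]
tool_pos: [0.5048, 0.31, 0.0991]
contact_force: [-0.3, -0.6, -1.9]
tool_pos: [0.5048, 0.31, 0.0981]
contact_force: [-0.2, -0.7, -0.9]
```

```bash
for i in 1 2; do python3 -m crank '[[0,0,0.1,0],[0,0,0,0]]' | grep -E "pos|force"; done
```

```text
tool_pos: [0.5052, 0.3101, 0.0976]
contact_force: [0.1, 0.0, 0.7]
tool_pos: [0.5054, 0.3101, 0.0976]
contact_force: [-1.3, -0.6, 4.7]
```

```bash
python3 -m crank '[[0,0,0,0],[0,0,0,0],[0,0,0,0],[0,0,0,0],[0,0,0,0],[0,0,0,0]]' 0.85
python3 -m crank '[[0,0,-0.3,0],[0,0,-0.7,0],[0,0,-1.5,0],[0,0,-2.5,0],[0,0,-2.5,0],[0,0,-2.5,0],[0,0,-2.5,0],[0,0,-1.5,0],[0,0,-0.5,0],[0,0,0,0]]' >/dev/null
python3 - <<'E'
from h import *
go(.484,-.305,.24,97.2)
f=grab('wrist','w13.png')
E
```

```text
time: 41.2
tool_pos: [0.5049, 0.31, 0.0961]
tool_rot: [-0.0, 0.666, 0.746, -0.0]
contact_force: [0.3, -0.3, 0.4]
gripper_width: 0.848
t 42.03 p [0.5059 0.3105 0.2439] F [0.4 0.  0.6] w 0.845 yaw 96.5 | tool cm [-60.9   -9.16   0.28] turn units -0.11 tilt [ 0.001  0.004 -1.   ]
```

View pics/w13.png

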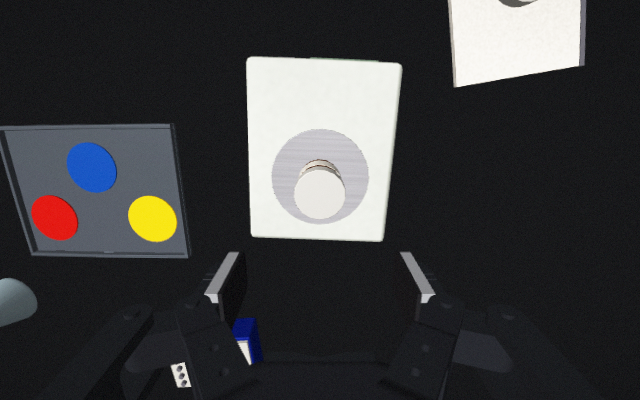

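```bash
python3 - <<'E'
from h import *
f=cv2.imread('pics/w13.png')
g=manip.grab_frame('wrist'); print('lid w',onz(g,[(320,195)],.128).round(4))
# pan rim extremes in wrist: left 272, right 369 ,top 128 ,bottom 224
P=onz(g,[(272,177),(369,177),(320,128.5),(320,224)],.07).round(4); print(P, P.mean(0))
E
python3 -m crank '[[-1,-0.2,0,0],[-2,-0.3,0,0],[-3,-0.5,0,0],[-3.4,-0.5,0,0],[-3.4,-0.5,0,0],[-3.4,-0.5,0,0],[-3.4,-0.5,0,0],[-3.4,-0.5,0,0],[-3.4,-0.5,0,0],[-3.4,-0.5,0,0]]' 0.75 >/dev/null
python3 -m crank '[[-3.4,-0.5,0,0],[-3.4,-0.5,0,0],[-3.4,-0.5,0,0],[-3.4,-0.5,0,0],[-3.4,-0.5,0,0],[-3.4,-0.5,0,0],[-3.4,-0.5,0,-0.1],[-3,-0.5,0,0],[-2,-0.3,0,0],[-1,-0.1,0,0]]' >/dev/null
python3 -m crank '[[0,0,0,0],[0,0,0,0],[0,0,0,0],[0,0,0,0]]'
python3 - <<'E'
from h import *
go(.484,-.305,.0935,97.2)
t=grab('top','t14.png'); m=comp(mask(t['img'],'white'),(155,215,205,270)); print([(a[:2],onz(t,a[1],.128).round(4)) for a in m[:2]])
E
```

```text
lid w [[0.5037 0.3099 0.128 ]]
[[0.5072 0.2596 0.07  ]
 [0.4955 0.361  0.07  ]
 [0.4518 0.3041 0.07  ]
 [0.5543 0.3159 0.07  ]] [0.5022  0.31015 0.07   ]
time: 44.13
tool_pos: [0.4849, -0.2909, 0.2411]
tool_rot: [-0.0, 0.661, 0.75, 0.0]
contact_force: [0.9, 0.2, -0.7]
gripper_width: 0.748
t 44.13 p [ 0.4849 -0.2909  0.2411] F [ 0.9  0.2 -0.7] w 0.748 yaw 97.2 | tool cm [-1.39 -0.26 14.76] turn units 0.00 tilt [ 0. -0. -1.]
[((2591, array([179.39, 242.17])), array([[0.5057, 0.2884, 0.128 ]]))]
```

View pics/t14.png

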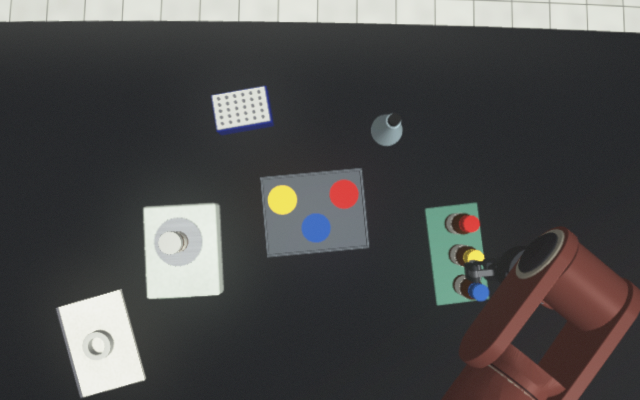

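```bash
python3 -m crank '[[-0.6,-0.1,0,0],[-0.6,-0.1,0.5,0],[-0.2,-0.1,1.5,0],[0,0,2.2,0],[0,0,2.2,0],[0,0,2.2,0],[0,0,2.2,0],[0,0,2,0],[0,0,1.2,0],[0,0,0.5,0]]' >/dev/null
python3 -m crank '[[0,0,0.2,0],[0,0,0,0],[0,0,0,0],[0,0,0,0],[0,0,0,0]]'
python3 -c "
from h import *
go(.4845,-.305,.0925,97.2)"
```

```text
time: 45.43
tool_pos: [0.4843, -0.3071, 0.0957]
tool_rot: [0.001, 0.662, 0.75, 0.0]
contact_force: [-0.2, -0.2, 0.1]
gripper_width: 0.753
t 45.43 p [ 0.4843 -0.3071  0.0957] F [-0.2 -0.2  0.1] w 0.753 yaw 97.1 | tool cm [0.21 0.05 0.32] turn units -0.01 tilt [-0.002  0.002 -1.   ]
```

```bash
python3 -m crank '[[0.2,0,0.3,0],[0,0,0,0],[0,0,0,0]]' >/dev/null
python3 -m crank '[[0,0,0,0],[0,0,0,0],[0,0,0,0],[0,0,0,0],[0,0,0,0],[0,0,0,0],[0,0,0,0],[0,0,0,0]]' 0
python3 -m crank '[[0,0,-0.3,0],[0,0,-0.7,0],[0,0,-1.5,0],[0,0,-2.5,0],[0,0,-2.5,0],[0,0,-2.5,0],[0,0,-2.5,0],[0,0,-2,0],[0,0,-1,0],[0,0,0,0]]' >/dev/null
python3 -m crank '[[0,0,0,0],[0,0,0,0],[0,0,0,0]]'
python3 -c "
from h import *
go(.5998,.0946,.25,96.5)"
```

```text
time: 46.35
tool_pos: [0.4835, -0.3047, 0.0916]
tool_rot: [0.0, 0.662, 0.75, 0.0]
contact_force: [0.2, -0.9, 1.5]
gripper_width: 0.38
time: 47.43
tool_pos: [0.4825, -0.3038, 0.2438]
tool_rot: [-0.002, 0.662, 0.75, -0.0]
contact_force: [-0.3, -0.3, -2.0]
gripper_width: 0.381
t 47.43 p [ 0.4825 -0.3038  0.2438] F [-0.3 -0.3 -2. ] w 0.381 yaw 97.1 | tool cm [38.08 16.58 -0.55] turn units 0.10 tilt [ 0.003 -0.003 -1.   ]
```

```bash
python3 -m crank '[[0.7,0.3,-0.3,0.1],[1.5,0.6,-0.2,0],[2.2,0.9,0,0],[2.7,1.2,0,0],[2.7,1.2,0,0],[2.7,1.2,0,0],[2.7,1.2,0,0],[2.7,1.2,0,0],[2.7,1.2,0,0],[2.7,1.2,0,0]]' >/dev/null
python3 -m crank '[[2.7,1.2,0,0],[2.7,1.2,0,0],[2.7,1.2,0,0],[2.4,1,0,0],[1.8,0.8,0,0],[1.2,0.4,0,0],[0.7,0.2,0,0],[0,0,0,0],[0,0,0,0],[0,0,0,0]]' >/dev/null
python3 -m crank '[[0,0,0,0],[0,0,0,0],[0,0,0,0]]'
python3 - <<'E'
from h import *
go(.6,.0946,.106,96.5)
E
```

```text
time: 49.35
tool_pos: [0.6016, 0.0857, 0.2514]
tool_rot: [0.0, 0.666, 0.746, 0.0]
contact_force: [1.2, -0.2, -0.7]
gripper_width: 0.378
t 49.35 p [0.6016 0.0857 0.2514] F [ 1.2 -0.2 -0.7] w 0.378 yaw 96.5 | tool cm [ 0.9  -0.06 14.54] turn units -0.01 tilt [-0.  0. -1.]
```

```bash
python3 -m crank '[[0.4,0,0.3,0],[0.4,-0.1,1,0],[0.1,0,2,0],[0,0,2.2,0],[0,0,2.2,0],[0,0,2.2,0],[0,0,2,0],[0,0,1.5,0],[0,0,0.7,0],[0,0,0.3,0]]' >/dev/null
python3 -m crank '[[0,0,0,0],[0,0,0,0],[0,0,0,0],[0,0,0,0]]'
python3 - <<'E'
from h import *
go(.6,.0946,.096,96.5)
f=grab('wrist','w15.png')
i=f['img'];m=comp(mask(i,'yellow'),(220,60,430,330)); print([a[:2] for a in m[:3]])
E
```

```text
time: 50.52
tool_pos: [0.6005, 0.0953, 0.1088]
tool_rot: [0.001, 0.666, 0.746, 0.001]
contact_force: [0.1, 0.3, -1.9]
gripper_width: 0.38
t 50.52 p [0.6005 0.0953 0.1088] F [ 0.1  0.3 -1.9] w 0.380 yaw 96.5 | tool cm [-0.07 -0.07  1.28] turn units 0.00 tilt [-0.     0.003 -1.   ]
[(6234, array([319.01, 286.36])), (1815, array([320.07, 183.13]))]
```

View pics/w15.png

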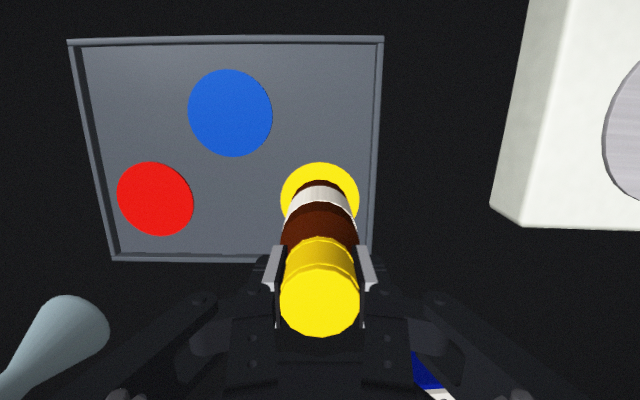

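Yellow bottle is centred over its disc (bottle axis at column 320, disc at 320). Lowering.

```bash
python3 -m crank '[[0,0,0.3,0],[0,0,0.3,0],[0,0,0.3,0],[0,0,0.1,0],[0,0,0,0],[0,0,0,0]]' | grep -E "pos|force"; for i in 1 2 3; do python3 -m crank '[[0,0,0.1,0],[0,0,0,0]]' | grep -E "pos|force"; done
```

```text
tool_pos: [0.5995, 0.0953, 0.097]
contact_force: [0.7, -0.3, -2.2]
tool_pos: [0.5996, 0.0953, 0.0963]
contact_force: [0.6, -0.2, -2.0]
tool_pos: [0.5999, 0.0953, 0.0956]
contact_force: [-0.1, 0.6, -0.9]
tool_pos: [0.6002, 0.0953, 0.0956]
contact_force: [-2.1, -0.7, 5.3]
```

```bash
python3 -m crank '[[0,0,0,0],[0,0,0,0],[0,0,0,0],[0,0,0,0],[0,0,0,0],[0,0,0,0]]' 0.75 | grep -E "pos|force"
python3 -m crank '[[0,0,-0.3,0],[0,0,-0.7,0],[0,0,-1.5,0],[0,0,-2.5,0],[0,0,-2.5,0],[0,0,-2.5,0],[0,0,-2.5,0],[0,0,-1.5,0],[0,0,-0.5,0],[0,0,0,0]]' >/dev/null
python3 - <<'E'
from h import *
go(.5533,-.2959,.24,97.2)
f=grab('wrist','w16.png')
E
```

```text
tool_pos: [0.5995, 0.0953, 0.0941]
contact_force: [-0.2, -1.2, -0.7]
t 52.90 p [0.6006 0.0953 0.2419] F [ 0.2 -0.4  0.4] w 0.750 yaw 96.5 | tool cm [-38.33  -9.14   0.17] turn units -0.11 tilt [-0.     0.004 -1.   ]
```

View pics/w16.png

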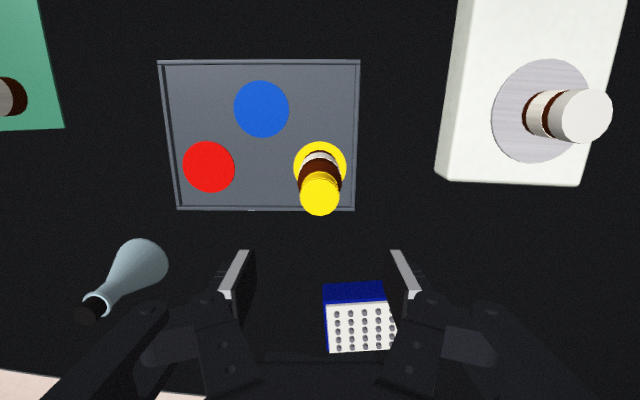

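Yellow stands on its disc. Next the red one.

```bash
python3 -m crank '[[-1,-0.2,0,0],[-2,-0.5,0,0],[-3,-0.7,0,0],[-3.2,-0.8,0,0],[-3.2,-0.8,0,0],[-3.2,-0.8,0,0],[-3.2,-0.8,0,0],[-3.2,-0.8,0,0],[-3.2,-0.8,0,0],[-3.2,-0.8,0,0]]' >/dev/null
python3 -m crank '[[-3.2,-0.8,0,0],[-3.2,-0.7,0,-0.1],[-2.4,-0.3,0,0],[-1.5,0,0,0],[-0.8,0,0,0],[0,0,0,0],[0,0,0,0],[0,0,0,0],[0,0,0,0]]'
python3 - <<'E'
from h import *
go(.5533,-.2959,.0925,97.2)
f=grab('wrist','w17.png');i=f['img'];m=comp(mask(i,'red'),(270,140,370,240)); print([(a[:2],onz(f,a[1],.128)) for a in m[:1]])
E
```

```text
time: 54.53
tool_pos: [0.5578, -0.3057, 0.2393]
tool_rot: [-0.0, 0.661, 0.75, 0.0]
contact_force: [-0.4, -0.3, 0.3]
gripper_width: 0.751
t 54.53 p [ 0.5578 -0.3057  0.2393] F [-0.4 -0.3  0.3] w 0.751 yaw 97.2 | tool cm [ 1.03 -0.32 14.68] turn units 0.00 tilt [ 0. -0. -1.]
[((1444, array([331.23, 189.66])), array([[ 0.5494939 , -0.29710681,  0.128     ]]))]
```

View pics/w17.png

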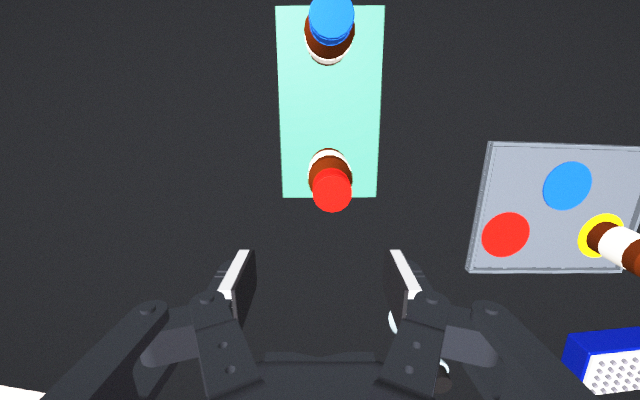

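```bash
python3 -m crank '[[0.5,-0.2,0,0],[0.4,-0.1,0.5,0],[0.1,0,1.5,0],[0,0,2.2,0],[0,0,2.2,0],[0,0,2.2,0],[0,0,2.2,0],[0,0,2,0],[0,0,1.2,0],[0,0,0.5,0]]' >/dev/null
python3 -m crank '[[0,0,0.2,0],[0,0,0.1,0],[0,0,0,0],[0,0,0,0],[0,0,0,0]]'
python3 -c "
from h import *
go(.553,-.2959,.0925,97.2)"
```

```text
time: 55.83
tool_pos: [0.554, -0.2981, 0.0927]
tool_rot: [0.001, 0.662, 0.75, 0.0]
contact_force: [-0.7, -0.3, 0.0]
gripper_width: 0.751
t 55.83 p [ 0.554  -0.2981  0.0927] F [-0.7 -0.3  0. ] w 0.751 yaw 97.1 | tool cm [ 0.23 -0.07  0.02] turn units -0.01 tilt [-0.002  0.002 -1.   ]
```

```bash
python3 -m crank '[[0.2,-0.1,0,0],[0,0,0,0],[0,0,0,0]]' >/dev/null
python3 -m crank '[[0,0,0,0],[0,0,0,0],[0,0,0,0],[0,0,0,0],[0,0,0,0],[0,0,0,0],[0,0,0,0],[0,0,0,0]]' 0
python3 -m crank '[[0,0,-0.3,0],[0,0,-0.7,0],[0,0,-1.5,0],[0,0,-2.5,0],[0,0,-2.5,0],[0,0,-2.5,0],[0,0,-2.5,0],[0,0,-2,0],[0,0,-1,0],[0,0,0,0]]' >/dev/null
python3 -m crank '[[0,0,0,0],[0,0,0,0],[0,0,0,0]]'
python3 -c "
from h import *
go(.616,-.0444,.25,96.5)"
```

```text
time: 56.75
tool_pos: [0.5522, -0.2958, 0.0915]
tool_rot: [0.0, 0.662, 0.75, 0.0]
contact_force: [0.4, 0.4, 1.8]
gripper_width: 0.387
time: 57.83
tool_pos: [0.5511, -0.2951, 0.2436]
tool_rot: [-0.002, 0.662, 0.75, -0.0]
contact_force: [-0.4, -1.3, -2.7]
gripper_width: 0.384
t 57.83 p [ 0.5511 -0.2951  0.2436] F [-0.4 -1.3 -2.7] w 0.384 yaw 97.1 | tool cm [24.07  9.54 -0.61] turn units 0.10 tilt [ 0.003 -0.003 -1.   ]
```

```bash
python3 -m crank '[[0.6,0.2,-0.3,0.1],[1.4,0.5,-0.2,0],[2,0.8,0,0],[2.4,0.9,0,0],[2.4,0.9,0,0],[2.4,0.9,0,0],[2.4,0.9,0,0],[2.4,0.9,0,0],[2.4,0.9,0,0],[2,0.7,0,0]]' >/dev/null
python3 -m crank '[[1.6,0.3,0,0],[1.2,0.1,0,0],[0.7,0,0,0],[0.3,0,0,0],[0,0,0,0],[0,0,0,0],[0,0,0,0],[0,0,0,0],[0,0,0,0]]'
python3 - <<'E'
from h import *
go(.6153,-.0444,.107,96.5)
E
```

```text
time: 59.42
tool_pos: [0.604, -0.0469, 0.2513]
tool_rot: [0.0, 0.666, 0.746, -0.0]
contact_force: [0.3, 0.6, -2.9]
gripper_width: 0.385
t 59.42 p [ 0.604  -0.0469  0.2513] F [ 0.3  0.6 -2.9] w 0.385 yaw 96.5 | tool cm [ 0.12  1.15 14.43] turn units -0.01 tilt [-0. -0. -1.]
```

```bash
python3 -m crank '[[0.1,0.5,0.3,0],[0,0.6,1,0],[0,0.1,2,0],[0,0,2.2,0],[0,0,2.2,0],[0,0,2.2,0],[0,0,2,0],[0,0,1.5,0],[0,0,0.7,0],[0,0,0.3,0]]' >/dev/null
python3 -m crank '[[0,0,0,0],[0,0,0,0],[0,0,0,0],[0,0,0,0]]'
python3 - <<'E'
from h import *
go(.6153,-.0444,.096,96.5)
f=grab('wrist','w18.png')
i=f['img'];m=comp(mask(i,'red'),(220,60,430,330)); print([a[:2] for a in m[:3]])
E
```

```text
time: 60.58
tool_pos: [0.6168, -0.044, 0.1089]
tool_rot: [0.001, 0.666, 0.746, 0.001]
contact_force: [-0.6, 0.5, -1.9]
gripper_width: 0.381
t 60.58 p [ 0.6168 -0.044   0.1089] F [-0.6  0.5 -1.9] w 0.381 yaw 96.5 | tool cm [-0.02 -0.16  1.29] turn units 0.00 tilt [-0.001  0.003 -1.   ]
[(6289, array([319.07, 286.94])), (1911, array([320.2 , 181.89]))]
```

View pics/w18.png

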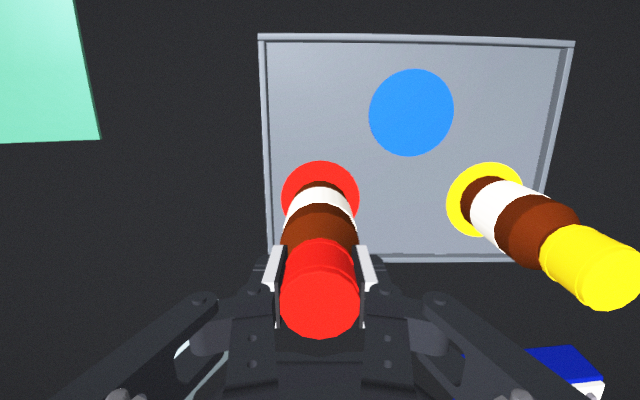

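```bash
python3 -m crank '[[0,-0.1,0.3,0],[0,0,0.3,0],[0,0,0.3,0],[0,0,0.1,0],[0,0,0,0],[0,0,0,0]]' | grep -E "pos|force"; for i in 1 2 3; do python3 -m crank '[[0,0,0.1,0],[0,0,0,0]]' | grep -E "pos|force"; done
```

```text
tool_pos: [0.6147, -0.0439, 0.097]
contact_force: [0.4, 0.4, -2.7]
tool_pos: [0.6149, -0.0439, 0.0963]
contact_force: [-0.4, -0.8, -3.0]
tool_pos: [0.6151, -0.044, 0.0955]
contact_force: [0.2, 1.4, -1.9]
tool_pos: [0.6154, -0.0439, 0.0955]
contact_force: [-1.8, -0.0, 3.8]
```

```bash
python3 -m crank '[[0,0,0,0],[0,0,0,0],[0,0,0,0],[0,0,0,0],[0,0,0,0],[0,0,0,0]]' 0.75 | grep -E "pos|force"
python3 -m crank '[[0,0,-0.3,0],[0,0,-0.7,0],[0,0,-1.5,0],[0,0,-2.5,0],[0,0,-2.5,0],[0,0,-2.5,0],[0,0,-2.5,0],[0,0,-1.5,0],[0,0,-0.5,0],[0,0,0,0]]' >/dev/null
python3 - <<'E'
from h import *
go(.4145,-.3136,.24,97.2)
f=grab('wrist','w19.png')
E
```

```text
tool_pos: [0.6148, -0.044, 0.0942]
contact_force: [-0.6, 0.3, -0.1]
t 62.97 p [ 0.6156 -0.0441  0.2413] F [ 0.6 -0.3 -0.2] w 0.752 yaw 96.5 | tool cm [-24.49 -23.04   0.08] turn units -0.11 tilt [-0.001  0.003 -1.   ]
```

View pics/w19.png

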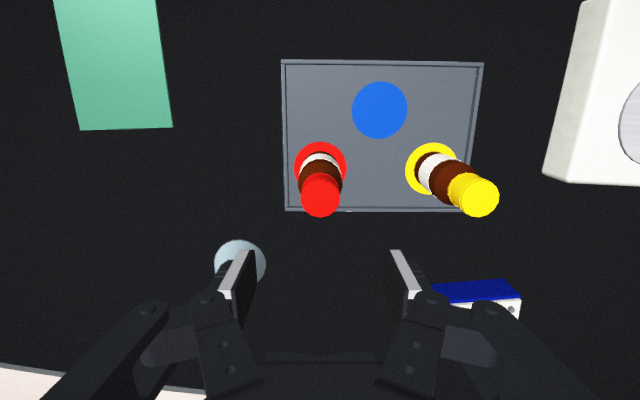

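Red and yellow are both standing on their discs. Now blue.

```bash
python3 -m crank '[[-0.7,-0.6,0,0],[-1.5,-1.4,0,0],[-2.2,-2.1,0,0],[-2.2,-2.1,0,0],[-2.2,-2.1,0,0],[-2.2,-2.1,0,0],[-2.2,-2.1,0,0],[-2.2,-2.1,0,0],[-2.2,-2.1,0,0],[-2.2,-2.1,0,-0.1]]' >/dev/null
python3 -m crank '[[-1.8,-1.6,0,0],[-1.2,-1,0,0],[-0.6,-0.4,0,0],[0,0,0,0],[0,0,0,0],[0,0,0,0],[0,0,0,0],[0,0,0,0]]'
python3 - <<'E'
from h import *
go(.4145,-.3136,.0925,97.2)
f=grab('wrist','w20.png');i=f['img'];m=comp(mask(i,'blue'),(240,140,400,240)); print([(a[:2],onz(f,a[1],.128)) for a in m[:1]])
E
```

```text
time: 64.52
tool_pos: [0.4257, -0.3007, 0.2392]
tool_rot: [-0.0, 0.661, 0.75, 0.0]
contact_force: [-0.0, 0.4, 0.1]
gripper_width: 0.748
t 64.52 p [ 0.4257 -0.3007  0.2392] F [-0.   0.4  0.1] w 0.748 yaw 97.2 | tool cm [-1.14 -1.27 14.67] turn units 0.00 tilt [ 0. -0. -1.]
[((314, array([310.94, 170.91])), array([[ 0.40324797, -0.31127202,  0.128     ]]))]
```

View pics/w20.png

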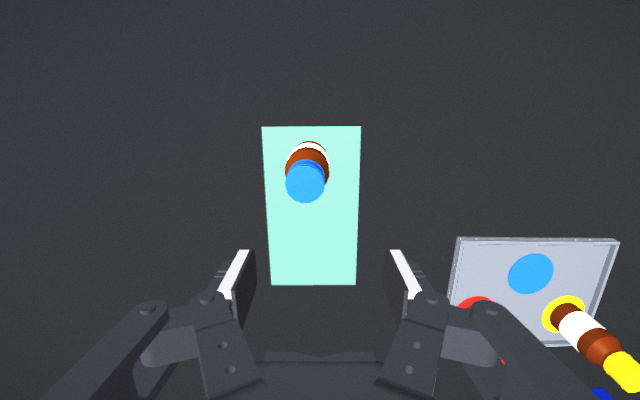

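```bash
python3 -m crank '[[-0.6,-0.6,0,0],[-0.5,-0.6,0.5,0],[0,-0.1,1.5,0],[0,0,2.2,0],[0,0,2.2,0],[0,0,2.2,0],[0,0,2.2,0],[0,0,2,0],[0,0,1.2,0],[0,0,0.5,0]]' >/dev/null
python3 -m crank '[[0,0,0.2,0],[0,0,0.1,0],[0,0,0,0],[0,0,0,0],[0,0,0,0]]'
python3 -c "
from h import *
go(.4145,-.3136,.0925,97.2)"
```

```text
time: 65.82
tool_pos: [0.4143, -0.3146, 0.0926]
tool_rot: [0.001, 0.662, 0.75, -0.0]
contact_force: [-0.3, 1.0, 0.1]
gripper_width: 0.749
t 65.82 p [ 0.4143 -0.3146  0.0926] F [-0.3  1.   0.1] w 0.749 yaw 97.1 | tool cm [0.09 0.03 0.01] turn units -0.01 tilt [-0.002  0.001 -1.   ]
```

```bash
python3 -m crank '[[0.1,0,0,0],[0,0,0,0],[0,0,0,0],[0,0,0,0],[0,0,0,0],[0,0,0,0],[0,0,0,0],[0,0,0,0]]' 0
python3 -m crank '[[0,0,-0.3,0],[0,0,-0.7,0],[0,0,-1.5,0],[0,0,-2.5,0],[0,0,-2.5,0],[0,0,-2.5,0],[0,0,-2.5,0],[0,0,-2,0],[0,0,-1,0],[0,0,0,0]]' >/dev/null
python3 -m crank '[[0,0,0,0],[0,0,0,0],[0,0,0,0]]'
python3 -c "
from h import *
go(.5378,.0174,.25,96.5)"
```

```text
time: 66.48
tool_pos: [0.4139, -0.3134, 0.0919]
tool_rot: [0.001, 0.662, 0.75, -0.0]
contact_force: [-0.8, -1.4, 4.1]
gripper_width: 0.385
time: 67.57
tool_pos: [0.4127, -0.3122, 0.2438]
tool_rot: [-0.002, 0.662, 0.75, 0.0]
contact_force: [-0.8, -0.3, -2.5]
gripper_width: 0.382
t 67.57 p [ 0.4127 -0.3122  0.2438] F [-0.8 -0.3 -2.5] w 0.382 yaw 97.1 | tool cm [31.16 16.49 -0.56] turn units 0.10 tilt [ 0.003 -0.003 -1.   ]
```

```bash
python3 -m crank '[[0.7,0.35,-0.3,0.1],[1.4,0.7,-0.2,0],[2.1,1.1,0,0],[2.5,1.3,0,0],[2.5,1.3,0,0],[2.5,1.3,0,0],[2.5,1.3,0,0],[2.5,1.3,0,0],[2.5,1.3,0,0],[2.5,1.3,0,0]]' >/dev/null
python3 -m crank '[[2.5,1.3,0,0],[2.2,1.2,0,0],[1.8,1,0,0],[1.4,0.7,0,0],[1,0.4,0,0],[0.5,0,0,0],[0,0,0,0],[0,0,0,0],[0,0,0,0],[0,0,0,0]]' >/dev/null
python3 -m crank '[[0,0,0,0],[0,0,0,0]]'
python3 - <<'E'
from h import *
go(.538,.0174,.107,96.5)
E
```

```text
time: 69.4
tool_pos: [0.5356, 0.0135, 0.2514]
tool_rot: [0.0, 0.666, 0.746, 0.0]
contact_force: [-0.2, -0.4, -2.4]
gripper_width: 0.378
t 69.40 p [0.5356 0.0135 0.2514] F [-0.2 -0.4 -2.4] w 0.378 yaw 96.5 | tool cm [ 0.36  0.28 14.44] turn units -0.01 tilt [-0.  0. -1.]
```

```bash
python3 -m crank '[[0.2,0.1,0.3,0],[0.1,0.1,1,0],[0,0,2,0],[0,0,2.2,0],[0,0,2.2,0],[0,0,2.2,0],[0,0,2,0],[0,0,1.5,0],[0,0,0.7,0],[0,0,0.3,0]]' >/dev/null
python3 -m crank '[[0,0,0,0],[0,0,0,0],[0,0,0,0],[0,0,0,0]]'
python3 - <<'E'
from h import *
go(.538,.0174,.096,96.5)
f=grab('wrist','w21.png')
i=f['img'];m=comp(mask(i,'blue'),(220,60,430,330)); print([a[:2] for a in m[:3]])
E
```

```text
time: 70.57
tool_pos: [0.5382, 0.0172, 0.1087]
tool_rot: [0.001, 0.666, 0.746, 0.001]
contact_force: [-0.2, 0.1, -1.8]
gripper_width: 0.381
t 70.57 p [0.5382 0.0172 0.1087] F [-0.2  0.1 -1.8] w 0.381 yaw 96.5 | tool cm [ 0.03 -0.02  1.27] turn units 0.00 tilt [-0.001  0.002 -1.   ]
[(6128, array([319.12, 287.8 ])), (1841, array([324.16, 183.85]))]
```

View pics/w21.png

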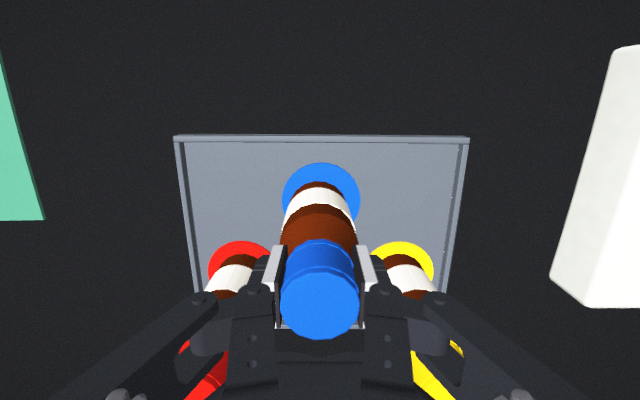

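```bash
python3 -m crank '[[0.1,0,0.3,0],[0,0,0.3,0],[0,0,0.3,0],[0,0,0.1,0],[0,0,0,0],[0,0,0,0]]' | grep -E "pos|force"; for i in 1 2 3; do python3 -m crank '[[0,0,0.1,0],[0,0,0,0]]' | grep -E "pos|force"; done
```

```text
tool_pos: [0.537, 0.0182, 0.097]
contact_force: [-0.4, 0.7, -0.7]
tool_pos: [0.5372, 0.0182, 0.0963]
contact_force: [-0.2, 0.4, -1.1]
tool_pos: [0.5375, 0.0182, 0.0959]
contact_force: [0.7, -0.7, 0.3]
tool_pos: [0.5379, 0.0182, 0.0958]
contact_force: [-1.6, -0.4, 5.5]
```

```bash
python3 -m crank '[[0,0,0,0],[0,0,0,0],[0,0,0,0],[0,0,0,0],[0,0,0,0],[0,0,0,0]]' 0.75 | grep -E "pos|force"
python3 -m crank '[[0,0,-0.3,0],[0,0,-0.7,0],[0,0,-1.5,0],[0,0,-2.5,0],[0,0,-2.5,0],[0,0,-2.5,0],[0,0,-2.5,0],[0,0,-2.5,0],[0,0,-1.5,0],[0,0,-1,0]]' >/dev/null
python3 -m crank '[[0,-1,0,0],[0,-2,0,0],[0,-2,0,0],[0,-2,0,0],[0,-2,0,0],[0,-1,0,0],[0,0,0,0],[0,0,0,0],[0,0,0,0],[0,0,0,0]]'
python3 - <<'E'
from h import *
go()
s=grab('side','s22.png');t=grab('top','t22.png')
a=cv2.imread('pics/s22.png');cv2.imwrite('pics/s22z.png',cv2.resize(a[95:275,200:440],None,fx=3.2,fy=3.2,interpolation=cv2.INTER_CUBIC))
a=cv2.imread('pics/t22.png');cv2.imwrite('pics/t22z.png',cv2.resize(a[110:310,130:410],None,fx=2.8,fy=2.8,interpolation=cv2.INTER_CUBIC))
E
```

```text
tool_pos: [0.5371, 0.0182, 0.0942]
contact_force: [-0.1, -0.1, 0.5]
time: 73.78
tool_pos: [0.438, 0.0069, 0.2688]
tool_rot: [-0.0, 0.666, 0.746, -0.0]
contact_force: [0.9, 0.1, -1.2]
gripper_width: 0.753
t 73.78 p [0.438  0.0069 0.2688] F [ 0.9  0.1 -1.2] w 0.753 yaw 96.5 | tool cm [0. 0. 0.] turn units 0.00 tilt [ 0.    -0.001 -1.   ]
```

View pics/s22z.png

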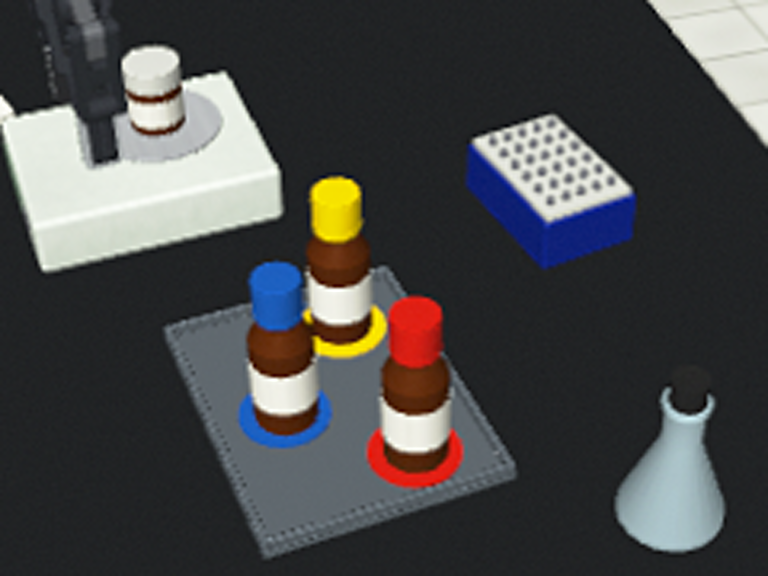

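View pics/t22z.png

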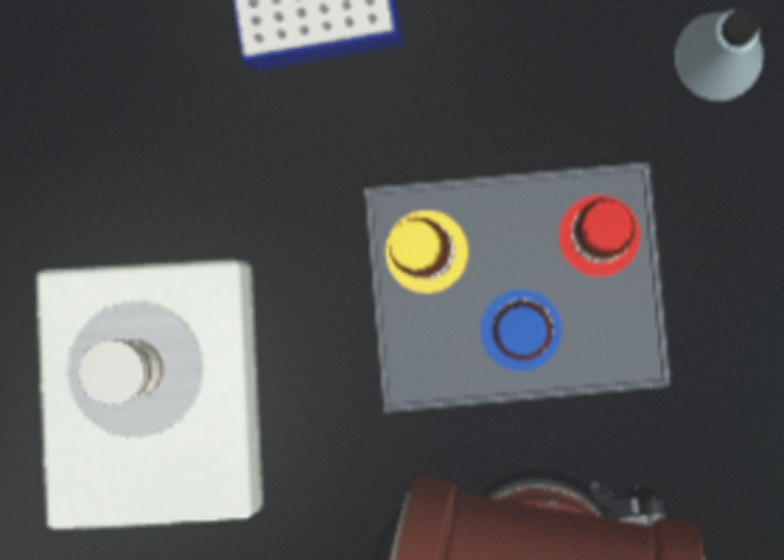

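```bash
python3 - <<'E'
from h import *
t=manip.grab_frame('top')
q=lambda u,v:(130+(u+.5)/2.8-.5,110+(v+.5)/2.8-.5)
for n,p,z in [('jar',(113,372),.128),('yel',(418,246),.132),('red',(607,224),.132),('blue',(522,330),.132)]: print(n,onz(t,[q(*p)],z).round(4))
print(manip.job_done())
E
```

```text
jar [[0.5046 0.3072 0.128 ]]
yel [[0.598  0.0907 0.132 ]]
red [[ 0.6158 -0.0434  0.132 ]]
blue [[0.5396 0.0158 0.132 ]]
the job is handed in; nothing more can be done
None
```

I moved the red, yellow and blue bottles to the green mat and stood the jar on the middle of the pan. I then put each bottle back on the disc of its own colour and handed the job in at about 74 s of the 147 s allowed.

- **Final check:** the last side and top pictures show all three bottles and the jar upright. The flask looks untouched and the gripper was clear of everything.
- **Positions:** the jar's lid reads within about 3 mm of the pan centre. The cap tops read within about 2 to 4 mm of their disc centres. The largest is yellow, about 4 mm in the final top view. The wrist camera had shown it centred sideways just before it was set down, so I put the gap down to reading the pixel by eye.
- **Forces:** the highest wrist force I read was about 15 N, from pressing the blue bottle onto the mat; I eased off before releasing it.

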